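Isolate the lap machine, sweep its deck clear, switch it back

ROBOT

A 6-joint arm with a two-finger parallel gripper is mounted at the origin on the work surface. World frame = base frame: x ahead of the robot, y to its left, z up, the work surface at z = 0. Lengths are in mm, angles in rad, forces in N, time in s.
With the tool pointing down it reaches from about 350 to 1000 mm from the base axis. Payload 7.1 kg.
Tool frame: the origin (TCP) lies at the very end of the fingers, on their centre line; the grasp point (between the pads) lies 19 mm behind it; z points along the fingers, y is the line along which they close (so a half turn about z gives the same grasp; the last joint's range is limited). The gripper opens to 85 mm and grips with 20 to 120 N. Pads are 22 mm wide; open, the fingers measure 114 mm over their backs; the gripper's body (76 mm by 85 mm) begins 54 mm behind the grasp point. The pads swing forward as they close: fully open they stand 13 mm farther back than shut.
Start: joints at [1.236, 0.423, 1.63, -0, 1.089, -0.019], TCP at [194.079, 594.086, 231.319] pointing down, gripper open.
Joint ranges: [-3, 3], [-0.9, 2.11], [0.09, 2.58], [-1.31, 4.45], [0.11, 2.69], [-2.54, 2.54]. Speed limits (rad/s): [2.39, 2.39, 3.01, 3.14, 3.14, 3.14].

INTERFACE

Orientations are given as a unit quaternion [x, y, z, w].
In Python, from plant import get_obs, camera, calibration, job_done gives the robot as it stands. The module is installed in compiled form; this text tells all that it offers.
- The arm moves only by the tool arm_command, never from a script. Its argument "increments" is a list of rows, each an object with "rot": the turn, a rotation vector about the tool's x, y, z each as a share of 90 degrees, from -1 to 1, a list of three; "delta_pos": the shift along the tool's x, y, z each as a share of 1000 mm, from -1 to 1, a list of three; "grip": the closure, from 0 (fully open) to 1 (shut). A call has 1 to 8 rows; each row is the pose to reach, as a shift and turn from the pose commanded when the call began, along the tool's axes at that moment; what a row does not reach only later rows make up. A row lasts 1/8 s, in which the tool goes at most 62.5 mm and 10.7 degrees, less where a joint would pass 70% of its speed; a pose out of reach is approached as far as the arm can. A call with a number of a shift or a turn outside -1 to 1 is refused whole. A call with a gripper value outside its range is refused whole. The fingers move at their own pace and stop on an object; the grip force is fixed at half the most. Time passes only in rows, so rows that repeat a pose let the fingers close. It gives the time, the measured TCP pose, the force, the opening and the grip force at its end, in the units of the state.
- get_obs(): the state, without advancing time (a new reading comes with each control period).
- camera(name): name is "scene" or "top" or "wrist"; returns the picture (384x512x3 uint8, red, green, blue); there is no depth.
- calibration(name): a dict with "mtx" (3x3 intrinsics, pixels), "k1" (the pictures are not rectified: a ray, as slopes to the right and down, at radius r is drawn at 1 + k1 r^2 times it, then the intrinsics apply), "R" (3x3) and "t" (3): a world point X has camera coordinates R X + t. Camera axes: x right, y down, z forward; pixel columns grow to the right and rows downward; lengths in mm; the calibration is good to about 2 mm. A picture is of the moment at which its call begins: read the wrist's pose just before it. calibration takes no time and is no camera call; for the wrist camera it gives the pose at the moment of the call.
- job_done(): hands the job in; it is judged then, once.
The state is a dict: "time": time; "joints": joint angles; "qvel": joint speeds; "joint_efforts": joint torques, N m; "ee_pos": TCP position; "tcp_rot": TCP orientation; "ft_force": force on the tool from outside, world axes, zero at the start; "moment": the same for the moment, N m; "opening": opening from 0.0 (shut) to 1.0 (fully open); "grasp_force": force on a finger pad.
Only numpy, scipy, OpenCV 4.12 (cv2) and the standard library are available. Lean on these libraries where they do the work, as an engineer would, in place of code of your own. Each camera call takes 0.05 s, during which the arm holds its last target. There are 200 camera calls.

TASK

Stone offcuts lie on the deck of the gem-cutting machine. With the flat screwdriver turn the slotted selector a quarter turn clockwise to its stop (isolated); only then sweep every offcut into the machine's catch trough with the bench brush, never with the fingers, and set the brush back upright on its rubber mat. After that turn the selector with the screwdriver fully back to run, stand the screwdriver in its wooden stand again, and leave the other things on the bench where they are.

Things in the scene. Friction and masses are not known exactly. Their poses are not given: they have to be found in the camera images.
- machine: White machine fixed to the bench, 490 mm long along its y; origin on the bench, z up. Flat deck 65 mm high, x -100 to 100, y -135 to 140 mm, a brown lap disc flush in it. Walls 10 mm thick, 95 mm high, along both long sides (x = -105, 105; also beside the trough) and at y = 145. Switch pod at y 140 to 250, top 75 mm high. Rear housing at x 110 to 160, 100 mm high.
- trough (a point): Middle of the floor of the machine's catch trough (6 mm above the bench; machine x = 0, y = -185 mm; same axes). The trough is 200 mm long along x and 100 mm wide along y, steel-floored; it lies just past the open edge of the deck (machine y = -135 mm), 59 mm below the deck. Its outer wall is 90 mm high.
- slot (a point): Mouth of the selector's slot, at the middle of its top (94 mm above the bench, on the switch pod at machine x = 0, y = 200 mm). The selector is a steel disc 41 mm across; the slot is 7 mm wide, 40 mm long, open at both ends, 11 mm deep; it runs along this frame's y axis and turns with the selector.
- selector (a joint): Selector angle in rad: 0 (stop) = run, slot along the machine's length; 1.57 (stop) = isolated, slot across the machine. It grows as the selector turns clockwise seen from above. It stays where it is left; friction about 0.1 N m.
- screwdriver: Flat screwdriver 145 mm long, 130 g; origin at the blade's tip, z towards the handle (up in the stand). Blade 20 mm broad along x, 3.5 mm thick along y, 16 mm long; 10 mm round shaft to z = 85; collar 46 mm across, z 85 to 93; square wooden handle 24 x 24 mm (flats facing x and y), z 93 to 145.
- stand: Wooden stand fixed to the bench, 68 x 68 mm block on a 90 mm base, 95 mm high; origin on the bench under its middle. The screwdriver hangs in it upright by its collar, blade down.
- stand_hole (a point): Mouth of the stand's hole, at the middle of its top (95 mm high): square, 30 x 30 mm, 85 mm deep, sides along the stand's x and y. In it the screwdriver's tip is 10 mm above the bench.
- brush: Bench brush standing on its bristles, about 200 g; origin under the middle of the bristles, z up, long along x. Stiff bristle block 110 x 40 mm, 36 mm high; on it a wooden back 110 mm long, 24 mm wide, to z = 52; in its middle a wooden grip 70 mm long, 24 mm wide, to z = 85.
- brush_mat: Black rubber mat fixed to the bench, 190 x 90 mm, long along its x, 4 mm thick; origin on the bench under its middle. The brush's place.
- offcut1: Stone offcut, a block 40 x 30 x 30 mm with worn edges, about 70 g; origin at its centre. At the start on the deck if present (3 to 5 are).
- offcut2: Stone offcut, a block 36 x 32 x 30 mm with worn edges, about 70 g; origin at its centre. At the start on the deck if present (3 to 5 are).
- offcut3: Stone offcut, a block 42 x 28 x 30 mm with worn edges, about 70 g; origin at its centre. At the start on the deck if present (3 to 5 are).
- offcut4: Stone offcut, a block 34 x 34 x 30 mm with worn edges, about 70 g; origin at its centre. At the start on the deck if present (3 to 5 are).
- offcut5: Stone offcut, a block 38 x 31 x 30 mm with worn edges, about 70 g; origin at its centre. At the start on the deck if present (3 to 5 are).
- brass_pot: Steel pot with a brass lid, 78 mm across, 105 mm high, origin under its middle; leave it alone.
- jar: Glass jar, 56 mm across, 75 mm high, origin under its middle; leave it alone.
- carton: Small carton 60 x 90 x 50 mm, origin under its middle; leave it alone.
- loupe: Black loupe 42 mm across and 22 mm high with a steel tab along its x, origin under the lens; leave it alone.
- dop_jig: Aluminium jig 50 x 100 mm with two brass posts, 68 mm high, origin under its middle; leave it alone.
Things that resemble listed ones, but are neither listed nor needed, are in the scene too. What is shaped like the offcut1 but blue or yellow is not meant. Of the things that look like the brush, take the one that is nearest to the robot's base at the start.

How it is judged:
By the outcome, as a careful person would: the job done as asked, in the order asked, and still so for the second after the job is handed in, with the robot touching nothing.
Of offcut1, offcut2, offcut3, offcut4, offcut5 only 3 to 5 are there at a start; the rules pass over those that are not, and their reading is None.
At some moment in a run one of offcut1, offcut2, offcut3, offcut4, offcut5 may be knocked a few centimetres aside while the robot is not near it.
Once in a run the grip may slacken for a moment while it holds something.
It also fails if it takes over 210 s, if anything falls off the work surface, if the arm or the gripper's body presses on something with over 40 N, if the wrist force passes 120 N, or if a joint passes its speed limit or range.

## Working session

There is one attempt and no reset: what is moved stays moved. The work goes in short steps, Python scripts to look and compute and a tool call to move; the robot and the scene stay as the last step left them, time stands still between calls to the robot, and variables do not carry over. Pictures are saved under pics/ and viewed, at most 14 in all, crops included, and the job is handed in when it is done.

Besides the shell and the picture viewer there is one more tool, called as name(argument=value, ...) on one line, values as JSON. arm_command: Moves the arm, as the interface text tells. Its arguments: {"type":"object","properties":{"increments":{"type":"array","items":{"type":"object","properties":{"rot":{"type":"array","items":{"type":"number","minimum":-1,"maximum":1}},"delta_pos":{"type":"array","items":{"type":"number","minimum":-1,"maximum":1}},"grip":{"type":"number"}}}}},"required":["increments"]}

```bash
mkdir -p pics; cat > h.py <<'E'
import numpy as np, cv2
from plant import get_obs, camera, calibration
from scipy.spatial.transform import Rotation as Rn
def snap(name,fn,crop=None,scale=1):
    im=camera(name)[:,:,::-1]
    if crop: im=im[crop[1]:crop[3],crop[0]:crop[2]]
    im=cv2.resize(im,None,fx=scale,fy=scale,interpolation=cv2.INTER_CUBIC); cv2.imwrite('pics/'+fn,im)
def ray(c,u,v):
    K=np.array(c['mtx']);p=np.linalg.inv(K)@[u,v,1.];d=p[:2];x=d.copy()
    for _ in range(20): x=d/(1+c['k1']*(x@x))
    R=np.array(c['R']);return -R.T@np.array(c['t']),R.T@np.array([x[0],x[1],1])
def at(c,u,v,z):
    o,d=ray(c,u,v);return (o+d*(z-o[2])/d[2]).round(1)
def proj(c,X):
    p=np.array(c['R'])@np.array(X,float)+np.array(c['t']);x=p[:2]/p[2];x=x*(1+c['k1']*(x@x));K=np.array(c['mtx']);return (K[:2,:2]@x+K[:2,2]).round(1)
E
python3 - <<'E'
from h import *
snap('top','top0.png',scale=1.5);snap('scene','sc0.png',scale=1.5)
for n in('top','scene'):
    c=calibration(n);print(n,c['mtx'],c['k1'],-np.array(c['R']).T@c['t'],c['R'])
o=get_obs();print(o)
E
```

```text
top [[480.68320474   0.         253.81502818]
 [  0.         480.68320474 199.33880154]
 [  0.           0.           1.        ]] -0.04645515274487591 [ 286.10354022  -25.81089168 1528.76013454] [[ 0.02489258 -0.99968308 -0.00375484]
 [-0.98837565 -0.02404717 -0.15011767]
 [ 0.14997981  0.00744801 -0.98866101]]
scene [[395.91734134   0.         252.64206689]
 [  0.         395.91734134 199.01013439]
 [  0.           0.           1.        ]] -0.015067651505289829 [ 844.88903572 -522.17778883 1146.816776  ] [[ 0.79786926  0.6026379   0.01523806]
 [ 0.52331199 -0.67985427 -0.51375357]
 [-0.29924772  0.41788244 -0.85780246]]
{'time': 0.1, 'joints': array([ 1.23601115e+00,  4.23740037e-01,  1.63060636e+00,  2.11987792e-05,
        1.08861204e+00, -1.90167540e-02]), 'qvel': array([ 0.00039976, -0.00062105, -0.00147528,  0.00070733,  0.0002202 ,
        0.00104623]), 'joint_efforts': array([ 3.20529680e-04, -5.58430052e+01, -2.82447374e+01,  1.02350780e-04,
        2.99087849e-03, -3.67233241e-06]), 'ee_pos': array([193.91037678, 593.6406651 , 230.64148912]), 'tcp_rot': array([ 1.57233909e-01,  9.87561153e-01, -6.70581314e-04, -1.29415958e-04]), 'ft_force': array([ 0.1349298 , -0.49579233, -0.08557166]), 'moment': array([-0.03003106, -0.00881001,  0.0130399 ]), 'grasp_force': 0.0, 'opening': 1.0001081047371032}
```

View pics/top0.png

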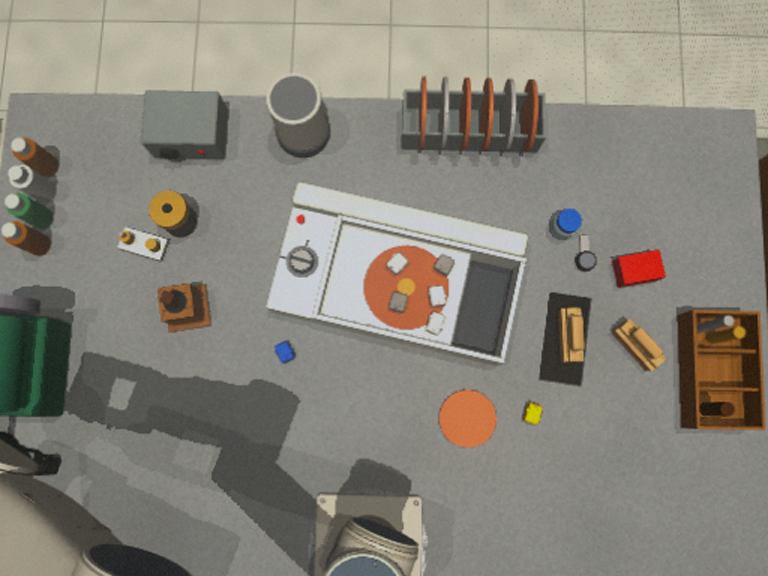

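View pics/sc0.png

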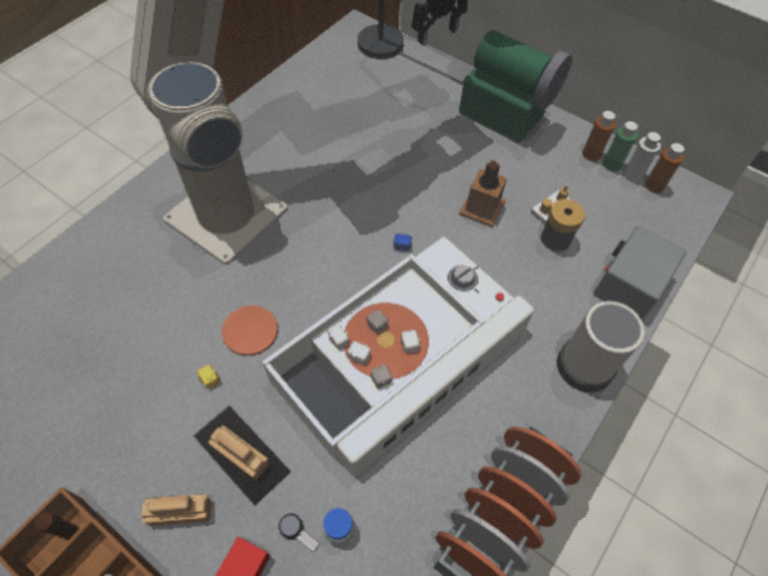

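The top view shows five offcuts on the deck, at 1.5x pixels (398,263), (444,264), (398,302), (437,295) and (435,323). The selector is at (302,260) and the stand with the screwdriver at (182,303). There are two brushes: (571,333) on the black mat and (640,343). The base is at about (370,560), so the one on the mat is nearest and is the one meant. The blue (285,352) and yellow (533,412) blocks are decoys. I'll enlarge these areas to confirm.

```bash
python3 - <<'E'
from h import *
im=camera('top')[:,:,::-1]
cv2.imwrite('pics/m1.png',cv2.resize(im[115:247,173:358],None,fx=4,fy=4,interpolation=cv2.INTER_CUBIC))
a=cv2.resize(im[180:225,98:148],None,fx=8,fy=8,interpolation=cv2.INTER_CUBIC)
b=cv2.resize(im[190:260,355:400],None,fx=8,fy=8,interpolation=cv2.INTER_CUBIC)
p=np.zeros((560,770,3),np.uint8);p[:360,:400]=a;p[:560,405:765]=b
cv2.imwrite('pics/sb1.png',p)
E
```

```text
(no output)
```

View pics/m1.png

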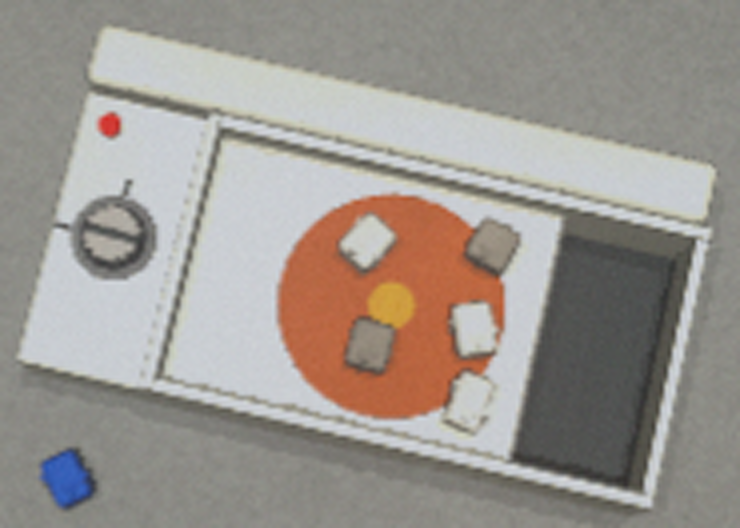

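View pics/sb1.png

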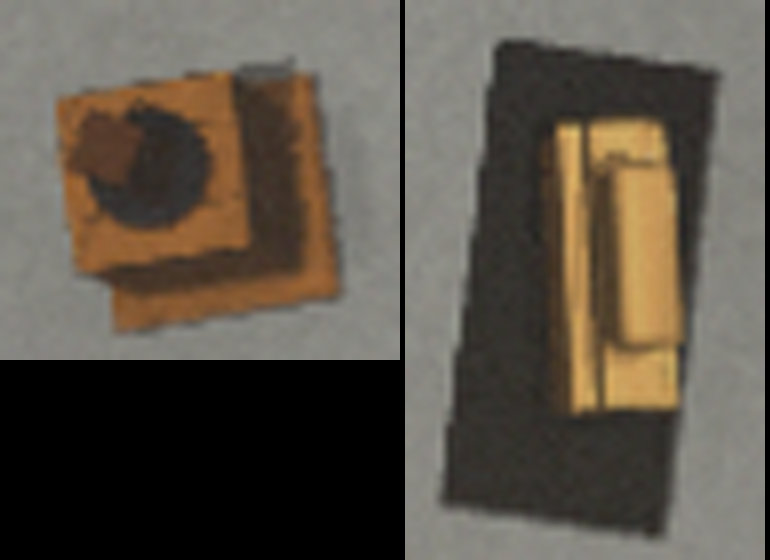

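```bash
cat > m.py <<'E'
from h import *
from scipy.optimize import least_squares
c=calibration('top')
def px(p,s,ox,oy): return (np.array(p,float)+.5)/s-.5+[ox,oy]
def fit(P,X,x0):
    P=np.array(P)
    def f(q):
        R=Rn.from_euler('z',q[2]).as_matrix()
        return np.concatenate([proj(c,R@np.array(x)+[q[0],q[1],0])-p for p,x in zip(P,X)])
    r=least_squares(f,x0,diff_step=1e-3);print(r.x.round(3),'deg',np.degrees(r.x[2]).round(2));print(r.fun.reshape(-1,2).round(1).tolist());return r.x
if __name__=='__main__':
    M=[((710,232),(110,-245,95)),((650,508),(-110,-245,90)),((20,362),(-110,250,75)),((105,27),(160,250,100)),((715,165),(160,-245,100)),((563,215),(100,-135,65)),((512,460),(-100,-135,65)),((115,237),(0,200,94))]
    m=fit([px(p,4,173,115) for p,_ in M],[x for _,x in M],[550,100,-.25])
    S=[((57,98),(34,34,95)),((232,72),(34,-34,95)),((248,245),(-34,-34,95)),((80,272),(-34,34,95)),((115,333),(-45,45,12)),((340,295),(-45,-45,12)),((315,72),(45,-45,12)),((150,165),(0,0,103)),]
    s=fit([px(p,8,98,180) for p,_ in S],[x for _,x in S],[500,300,.1])
    B=[((612,165),(35,12,89)),((672,165),(35,-12,89)),((682,345),(-35,-12,89)),((620,347),(-35,12,89))]
    # brush long axis ~ world x
    b=fit([px(np.array(p)-[405,0],8,355,190) for p,_ in B],[x for _,x in B],[350,-400,0])
    MT=[((500,40),(95,45,4)),((718,72),(95,-45,4)),((662,535),(-95,-45,4)),((443,502),(-95,45,4))]
    mt=fit([px(np.array(p)-[405,0],8,355,190) for p,_ in MT],[x for _,x in MT],[350,-400,0])
    print('drv top',at(c,*px((103,145),8,98,180),155),'collar',at(c,*px((150,165),8,98,180),103))
    R=Rn.from_euler('z',m[2]).as_matrix()
    print('slot',R[:2,:2]@[0,200]+m[:2])
    for p in [(367,242),(493,247),(370,343),(473,328),(470,402)]:
        w=at(c,*px(p,4,173,115),95);print('off',w,(R.T@(w-[m[0],m[1],0])).round())
E
python3 m.py
```

```text
[ 5.4873e+02  5.3050e+00 -2.5400e-01] deg -14.52
[[-15.3, -0.6], [-19.0, 0.1], [-18.2, -7.5], [-14.6, -7.8], [-12.3, 0.3], [-15.2, -0.9], [-19.5, -0.4], [-16.8, -7.0]]
[4.89307e+02 3.99002e+02 1.04000e-01] deg 5.97
[[0.9, -1.2], [1.2, 0.2], [0.1, 0.7], [-1.2, -0.9], [-0.9, -1.6], [-1.0, 1.0], [0.9, 1.0], [0.1, 0.1]]
[ 446.927 -411.633    0.   ] deg 0.0
[[0.3, -0.4], [0.7, -0.2], [-0.3, 0.3], [-0.4, -0.0]]
[ 443.166 -407.156    0.   ] deg 0.0
[[-4.3, 1.0], [-3.8, -2.4], [4.2, -0.8], [3.2, 2.6]]
drv top [489.2 401.4 155. ] collar [489.7 399.2 103. ]
slot [598.88900861 198.91317486]
off [578.8 -45.3  95. ] [ 42. -41.  95.]
off [ 577.3 -141.1   95. ] [  64. -135.   95.]
off [501.3 -49.2  95. ] [-32. -65.  95.]
off [ 514.6 -126.7   95. ] [   0. -136.   95.]
off [ 458.3 -125.2   95. ] [ -55. -149.   95.]
```

```bash
sed -i 's/+K\[:2,2\]).round(1)/+K[:2,2])/' h.py; sed -i 's/,diff_step=1e-3/,x_scale=[10,10,.1]/' m.py; python3 m.py
```

```text
[ 5.38621e+02 -4.60090e+01 -2.04000e-01] deg -11.69
[[0.6, -1.2], [0.8, 0.4], [-1.1, 0.5], [-1.8, -1.2], [2.9, -0.4], [0.3, 0.3], [-0.7, 1.6], [-1.0, -0.3]]
[4.88608e+02 3.99437e+02 1.81000e-01] deg 10.38
[[0.0, -0.1], [0.2, -0.3], [0.8, 0.0], [-0.4, 0.1], [0.1, -0.4], [-0.2, -0.1], [-0.4, 0.3], [-0.1, 0.4]]
[ 4.46661e+02 -4.11461e+02  3.50000e-02] deg 1.99
[[-0.2, -0.2], [0.2, -0.3], [0.1, 0.3], [-0.1, 0.2]]
[ 4.43530e+02 -4.07874e+02 -1.32000e-01] deg -7.57
[[-0.2, -0.6], [0.2, -0.3], [0.4, 0.5], [-0.4, 0.3]]
drv top [489.2 401.4 155. ] collar [489.7 399.2 103. ]
slot [579.12817772 149.84603473]
off [578.8 -45.3  95. ] [39.  9. 95.]
off [ 577.3 -141.1   95. ] [ 57. -85.  95.]
off [501.3 -49.2  95. ] [-36. -11.  95.]
off [ 514.6 -126.7   95. ] [ -7. -84.  95.]
off [ 458.3 -125.2   95. ] [-63. -94.  95.]
```

```bash
sed -i 's/-245,/-240,/g' m.py; cat > go.py <<'E'
# usage: go.py x y z theta_deg ; prints numbers for one pose; state kept as commanded pose
import sys,json,os
from h import *
f='cmd.json'
st=json.load(open(f)) if os.path.exists(f) else dict(p=[194.079,594.086,231.319],q=[.157234,.987561,-.0006706,-.0001294])
o=get_obs();R=Rn.from_quat(st['q'])
e=o['ee_pos']-np.array(st['p']);print('meas-cmd',e.round(1),'drot',np.degrees((R.inv()*Rn.from_quat(o['tcp_rot'])).as_rotvec()).round(1),'t',round(o['time'],1),'F',o['ft_force'].round(1),'M',o['moment'].round(2),'op',round(o['opening'],3),'gf',round(o['grasp_force'],1))
if len(sys.argv)>1:
    for a in sys.argv[1:]:
        x,y,z,th=map(float,a.split(','));t=np.radians(th)
        T=Rn.from_matrix(np.array([[np.cos(t),np.sin(t),0],[np.sin(t),-np.cos(t),0],[0,0,-1]]))
        d=(R.inv().apply(np.array([x,y,z])-st['p'])/1000).round(4);rv=((R.inv()*T).as_rotvec()/(np.pi/2)).round(4)
        print('delta_pos',(d+0).tolist(),'rot',(rv+0).tolist(),'rows>=',np.ceil(max(np.linalg.norm(d)*16,np.linalg.norm(rv)*90/10.7)))
    json.dump(dict(p=(np.array(st['p'])+R.apply(d*1000)).tolist(),q=(R*Rn.from_rotvec(rv*np.pi/2)).as_quat().tolist()),open(f,'w'))
E
python3 m.py | head -2; python3 go.py 489,399,280,100.4
python3 -c "
from h import *
c=calibration('top');from m import px
print(at(c,*px((115,237),4,173,115),94))"
```

```text
[ 5.38225e+02 -4.78660e+01 -2.05000e-01] deg -11.73
[[-0.4, -1.3], [-0.3, 0.2], [-0.5, 0.5], [-1.1, -1.1], [1.9, -0.5], [0.9, 0.5], [-0.1, 1.7], [-0.4, -0.2]]
meas-cmd [-0.1 -0.4 -0.6] drot [-0. -0.  0.] t 0.1 F [ 0.2  0.4 -0.3] M [ 0.02 -0.04 -0.01] op 1.003 gf 0.0
delta_pos [-0.3409, -0.0939, -0.0486] rot [-0.0008, 0.0004, 0.6834] rows>= 6.0
[578.3 146.7  94. ]
```

arm_command(increments=[{"delta_pos": [-0.3409,-0.0939,-0.0486],"rot": [-0.0008,0.0004,0.6834],"grip": 0},{"delta_pos": [-0.3409,-0.0939,-0.0486],"rot": [-0.0008,0.0004,0.6834],"grip": 0},{"delta_pos": [-0.3409,-0.0939,-0.0486],"rot": [-0.0008,0.0004,0.6834],"grip": 0},{"delta_pos": [-0.3409,-0.0939,-0.0486],"rot": [-0.0008,0.0004,0.6834],"grip": 0},{"delta_pos": [-0.3409,-0.0939,-0.0486],"rot": [-0.0008,0.0004,0.6834],"grip": 0},{"delta_pos": [-0.3409,-0.0939,-0.0486],"rot": [-0.0008,0.0004,0.6834],"grip": 0},{"delta_pos": [-0.3409,-0.0939,-0.0486],"rot": [-0.0008,0.0004,0.6834],"grip": 0},{"delta_pos": [-0.3409,-0.0939,-0.0486],"rot": [-0.0008,0.0004,0.6834],"grip": 0}])

```text
time: 1.15
ee_pos: [488.4, 398.9, 279.4]
tcp_rot: [0.64, 0.769, 0.0, -0.001]
ft_force: [-0.9, -0.2, -1.2]
opening: 0.999
grasp_force: 0.0
```

```bash
python3 go.py; python3 - <<'E'
from h import *
c=calibration('wrist');o=get_obs();R=Rn.from_quat(o['tcp_rot'])
C=-np.array(c['R']).T@c['t'];print(C,R.inv().apply(C-o['ee_pos']),(np.array(c['R'])@R.as_matrix()).round(2),c['mtx'][0][0])
snap('wrist','w1.png',scale=1.5)
E
```

```text
meas-cmd [-0.6 -0.1 -0.6] drot [ 0.   0.1 -0. ] t 1.1 F [-0.9 -0.2 -1.2] M [ 0.01  0.02 -0.02] op 0.999 gf 0.0
[474.85770978 471.47878062 421.15859281] [  73.97259163   -0.20749269 -141.68962873] [[ 0.    1.   -0.  ]
 [-0.96 -0.   -0.29]
 [-0.29  0.    0.96]] 268.4876171185221
```

View pics/w1.png

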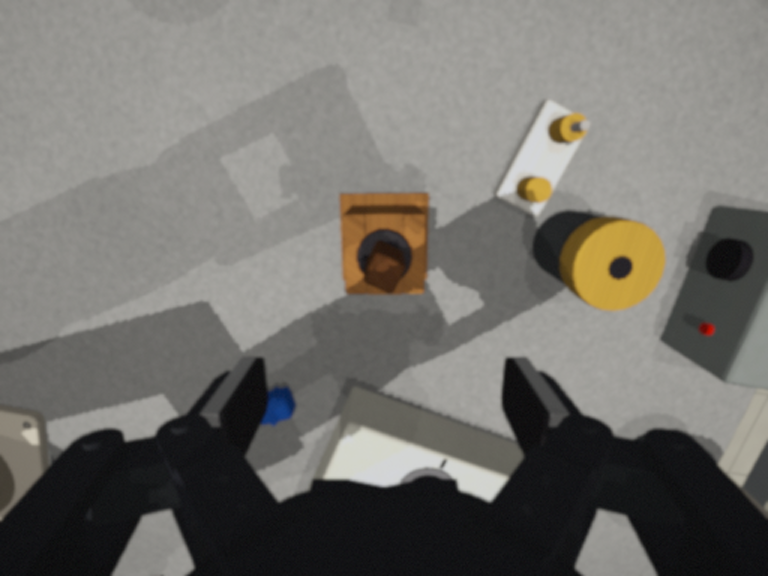

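The wrist view shows the stand at (384,245) aligned with the image, and the screwdriver handle at (386,265) turned relative to it. An enlarged crop should give the handle's yaw.

```bash
python3 - <<'E'
from h import *
snap('wrist','w2.png',(222,125,290,200),8)
E
```

```text
(no output)
```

View pics/w2.png

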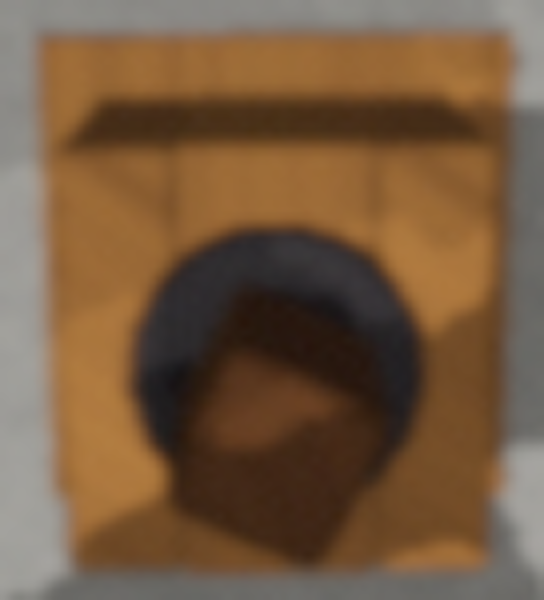

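```bash
python3 - <<'E'
from h import *
from m import px
c=calibration('wrist')
P=[at(c,*px(p,8,222,125),155) for p in [(228,340),(385,405),(322,562),(175,500)]]
for i in range(4):
    d=P[(i+1)%4]-P[i];print(P[i],np.linalg.norm(d).round(1),np.degrees(np.arctan2(d[1],d[0])).round(1)%90)
print('mid',np.mean(P,0)); print('collar',at(c,*px((280,370),8,222,125),103))
E
python3 go.py 489,399,150,82
```

```text
[478.6 417.3 155. ] 21.7 77.5
[499.8 412.6 155. ] 22.4 79.7
[495.8 390.6 155. ] 20.8 76.6
[475.6 395.4 155. ] 22.1 82.2
mid [487.45  403.975 155.   ]
collar [488.1 403.5 103. ]
meas-cmd [-1.2  0.5 -0.5] drot [ 0.   0.1 -0.1] t 1.2 F [ 0.7 -0.5 -0.8] M [0.03 0.02 0.01] op 1.002 gf 0.0
delta_pos [0.0, 0.0, 0.13] rot [0.0, 0.0, 0.2045] rows>= 3.0
```

```bash
python3 - <<'E'
import json
from h import *
t=np.radians(100.4);T=Rn.from_matrix(np.array([[np.cos(t),np.sin(t),0],[np.sin(t),-np.cos(t),0],[0,0,-1]]))
json.dump(dict(p=[489,399,280],q=T.as_quat().tolist()),open('cmd.json','w'))
E
python3 go.py 488.5,401,111.5,79
```

```text
meas-cmd [-1.2  0.5 -0.5] drot [ 0.   0.1 -0.1] t 1.2 F [ 0.7 -0.5 -0.8] M [0.03 0.02 0.01] op 1.002 gf 0.0
delta_pos [0.0021, -0.0001, 0.1685] rot [0.0, 0.0, 0.2378] rows>= 3.0
```

arm_command(increments=[{"delta_pos": [0.0021,-0.0001,0.05],"rot": [0,0,0.12],"grip": 0},{"delta_pos": [0.0021,-0.0001,0.09],"rot": [0,0,0.2378],"grip": 0},{"delta_pos": [0.0021,-0.0001,0.13],"rot": [0,0,0.2378],"grip": 0},{"delta_pos": [0.0021,-0.0001,0.1685],"rot": [0,0,0.2378],"grip": 0},{"delta_pos": [0.0021,-0.0001,0.1685],"rot": [0,0,0.2378],"grip": 0},{"delta_pos": [0.0021,-0.0001,0.1685],"rot": [0,0,0.2378],"grip": 1},{"delta_pos": [0.0021,-0.0001,0.1685],"rot": [0,0,0.2378],"grip": 1},{"delta_pos": [0.0021,-0.0001,0.1685],"rot": [0,0,0.2378],"grip": 1}])

```text
time: 2.25
ee_pos: [489.2, 401.8, 113.0]
tcp_rot: [0.772, 0.636, 0.002, -0.0]
ft_force: [-0.2, -0.4, -0.0]
opening: 0.378
grasp_force: 0.0
```

arm_command(increments=[{"grip": 1},{"grip": 1},{"grip": 1},{"grip": 1}])

```text
schema error: expected keys rot, delta_pos, grip
```

```bash
python3 go.py 488.5,401,245,79
```

```text
meas-cmd [0.7 0.8 1.5] drot [-0.1  0.2 -0. ] t 2.2 F [-0.2 -0.4 -0. ] M [-0.01  0.02  0.02] op 0.378 gf 0.0
delta_pos [-0.0001, 0.0, -0.1335] rot [0.0, 0.0, 0.0] rows>= 3.0
```

arm_command(increments=[{"delta_pos": [0,0,0],"rot": [0,0,0],"grip": 1},{"delta_pos": [0,0,0],"rot": [0,0,0],"grip": 1},{"delta_pos": [0,0,0],"rot": [0,0,0],"grip": 1},{"delta_pos": [0,0,-0.03],"rot": [0,0,0],"grip": 1},{"delta_pos": [0,0,-0.06],"rot": [0,0,0],"grip": 1},{"delta_pos": [0,0,-0.1],"rot": [0,0,0],"grip": 1},{"delta_pos": [0,0,-0.1335],"rot": [0,0,0],"grip": 1},{"delta_pos": [0,0,-0.1335],"rot": [0,0,0],"grip": 1}])

```text
time: 3.25
ee_pos: [489.8, 402.0, 248.1]
tcp_rot: [0.772, 0.636, 0.004, -0.0]
ft_force: [1.2, 0.2, -1.2]
opening: 0.27
grasp_force: 58.3
```

```bash
python3 - <<'E'
from h import *
o=get_obs();print(o['ee_pos'],o['opening']*85,o['grasp_force'],o['ft_force'])
a=camera('wrist')[:,:,::-1];b=camera('scene')[:,:,::-1]
c=calibration('scene');print(proj(c,[488,401,250]),proj(c,[488,401,144]))
u,v=proj(c,[488,401,190]).astype(int)
p=np.zeros((560,790,3),np.uint8);w=cv2.resize(a[100:380,120:400],None,fx=2,fy=2,interpolation=cv2.INTER_CUBIC)[:, :470];p[:,:470]=w[:560]
s=cv2.resize(b[max(v-60,0):max(v-60,0)+112,u-31:u+32],None,fx=5,fy=5,interpolation=cv2.INTER_CUBIC);p[:s.shape[0],472:472+s.shape[1]]=s[:560]
cv2.imwrite('pics/g1.png',p)
E
```

```text
[489.84488206 401.98382741 248.0726391 ] 22.959159260176328 58.335689306259155 [ 1.22158024  0.20798822 -1.19188076]
[333.42061319  88.25268135] [327.55942447 111.55935825]
```

View pics/g1.png

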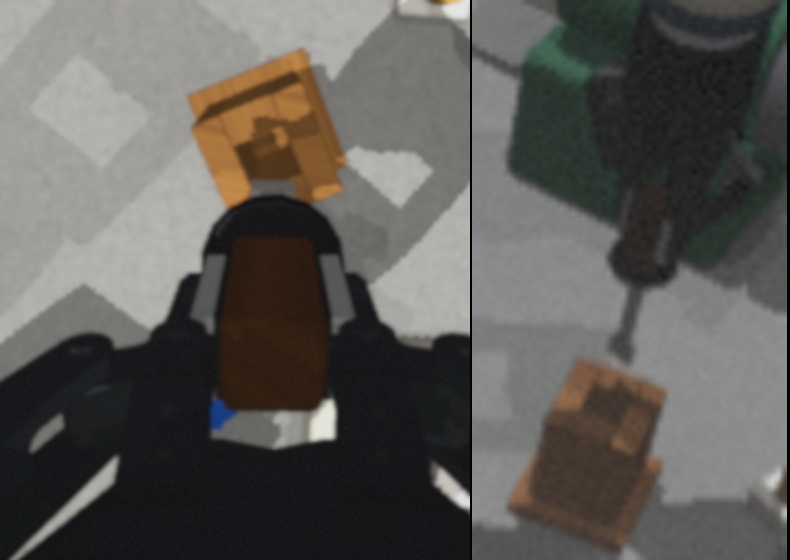

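The screwdriver is gripped (22.9 mm, 58 N) and clear of the stand. Just past the collar, at (272,187), the blade shows about 20 mm broad along the closing axis, so the blade lies along tool y. I'll hover over the slot with theta = 168.3.

```bash
python3 go.py 578,146.5,218,168.3
```

```text
meas-cmd [-0.4 -0.3 -0.5] drot [0.  0.1 0. ] t 3.4 F [-1.1 -0.2 -2. ] M [-0.03  0.04 -0.01] op 0.274 gf 58.3
delta_pos [-0.2327, 0.1364, 0.027] rot [0.0, 0.0, -0.9922] rows>= 9.0
```

arm_command(increments=[{"delta_pos": [-0.04,0.02,0],"rot": [0,0,-0.115],"grip": 1},{"delta_pos": [-0.08,0.04,0],"rot": [0,0,-0.23],"grip": 1},{"delta_pos": [-0.12,0.07,0],"rot": [0,0,-0.345],"grip": 1},{"delta_pos": [-0.16,0.09,0],"rot": [0,0,-0.46],"grip": 1},{"delta_pos": [-0.2,0.115,0.01],"rot": [0,0,-0.575],"grip": 1},{"delta_pos": [-0.2327,0.1364,0.02],"rot": [0,0,-0.69],"grip": 1},{"delta_pos": [-0.2327,0.1364,0.027],"rot": [0,0,-0.8],"grip": 1},{"delta_pos": [-0.2327,0.1364,0.027],"rot": [0,0,-0.9],"grip": 1}])

```text
time: 4.35
ee_pos: [576.5, 145.4, 214.7]
tcp_rot: [0.172, 0.985, -0.0, -0.002]
ft_force: [-0.8, 0.3, -1.6]
opening: 0.275
grasp_force: 58.4
```

arm_command(increments=[{"delta_pos": [0,0,0],"rot": [0,0,-0.0922],"grip": 1},{"delta_pos": [0,0,0],"rot": [0,0,-0.0922],"grip": 1},{"delta_pos": [0,0,0],"rot": [0,0,-0.0922],"grip": 1},{"delta_pos": [0,0,0],"rot": [0,0,-0.0922],"grip": 1}])

```text
time: 4.85
ee_pos: [577.8, 146.6, 217.3]
tcp_rot: [0.103, 0.995, 0.001, -0.0]
ft_force: [-0.0, -0.5, -1.0]
opening: 0.271
grasp_force: 58.3
```

```bash
python3 go.py; python3 - <<'E'
from h import *
c=calibration('wrist');o=get_obs();R=Rn.from_quat(o['tcp_rot'])
for n,X in [('tip',R.apply([0,0,103])+o['ee_pos']),('slot',[578.6,147.3,94])]: print(n,X,proj(c,X))
snap('wrist','h1.png',(196,120,316,220),6)
E
```

```text
meas-cmd [-0.2  0.1 -0.7] drot [-0.1  0.   0.1] t 4.8 F [-0.  -0.5 -1. ] M [0.04 0.01 0.03] op 0.271 gf 58.3
tip [577.77787311 146.74287073 114.28612697] [255.82327844 191.12576922]
slot [578.6, 147.3, 94] [256.49779687 186.03714017]
```

View pics/h1.png

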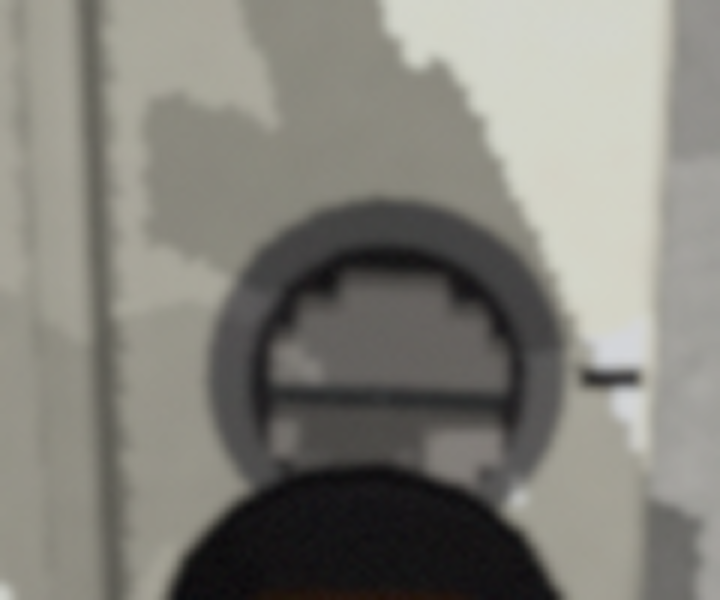

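The hover crop (6x) shows the selector disc spanning x 265..512. The slot runs across it at y≈383..428, centred at about (388,405). The blade is just above the collar at x 300..425, with its near edge at y≈410. From these pixels the tip has to shift by about tool x -2.9, y +4.1 mm. I'll shift, lower to just above the slot, and look again.

```bash
python3 go.py 581.7,149.9,201,168.3
```

```text
meas-cmd [-0.1  0.1 -0.6] drot [-0.1  0.   0.1] t 4.9 F [-0.3  0.2 -1.5] M [-0.02 -0.02  0.02] op 0.275 gf 58.3
delta_pos [-0.0029, 0.0041, 0.017] rot [0.0, 0.0, 0.0] rows>= 1.0
```

arm_command(increments=[{"delta_pos": [-0.0029,0.0041,0.01],"rot": [0,0,0],"grip": 1},{"delta_pos": [-0.0029,0.0041,0.017],"rot": [0,0,0],"grip": 1},{"delta_pos": [-0.0029,0.0041,0.017],"rot": [0,0,0],"grip": 1},{"delta_pos": [-0.0029,0.0041,0.017],"rot": [0,0,0],"grip": 1}])

```text
time: 5.4
ee_pos: [581.7, 150.1, 200.6]
tcp_rot: [0.102, 0.995, 0.001, 0.0]
ft_force: [-1.4, -0.1, -1.8]
opening: 0.276
grasp_force: 58.3
```

```bash
python3 go.py; python3 - <<'E'
from h import *
c=calibration('wrist');o=get_obs();R=Rn.from_quat(o['tcp_rot'])
for n,X in [('tip',R.apply([0,0,103])+o['ee_pos']),('slot',[580.3,150.4,94])]: print(n,X,(proj(c,X)-[221,150]+.5)*9)
snap('wrist','h2.png',(221,150,291,205),9)
E
```

```text
meas-cmd [ 0.   0.1 -0.4] drot [-0.1 -0.   0. ] t 5.4 F [-1.4 -0.1 -1.8] M [-0.01  0.04 -0.02] op 0.276 gf 58.3
tip [581.69390568 150.18778352  97.56838194] [317.8614833  374.45281945]
slot [580.3, 150.4, 94] [317.11933077 352.19565086]
```

View pics/h2.png

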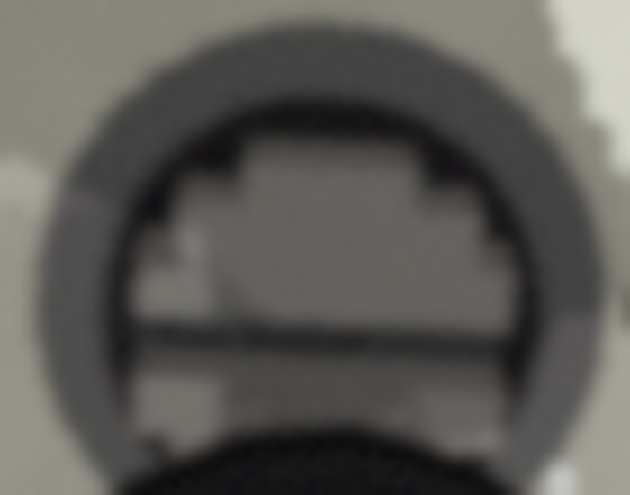

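```bash
python3 - <<'E'
from h import *
im=np.mean([camera('wrist').astype(float).mean(2) for _ in range(8)],0)
np.set_printoptions(linewidth=220)
print('cols',list(range(234,280,2)))
for r in range(180,202): print(r,(r-150)*9+4,im[r,234:280:2].round().astype(int))
E
```

```text
cols [234, 236, 238, 240, 242, 244, 246, 248, 250, 252, 254, 256, 258, 260, 262, 264, 266, 268, 270, 272, 274, 276, 278]
180 274 [ 38  85 106 109 112  98  91  96  97  97  97  97  97  98  98  98  98  98  98  98  95  89  55]
181 283 [ 39  91 112 114 114  99  87  95  97  97  97  97  97  98  98  98  98  98  98  98  98  93  56]
182 292 [ 40  91 112 114 113  99  84  92  97  97  97  97  97  98  98  98  98  98  98  98  98  93  54]
183 301 [ 38  87 108 110 111  97  82  88  95  96  96  97  97  97  97  97  98  98  98  98  98  92  51]
184 310 [35 74 93 96 99 89 76 78 85 89 91 91 93 93 94 96 96 96 96 97 97 91 48]
185 319 [32 55 68 70 73 68 61 59 65 71 73 76 79 81 83 86 87 88 89 90 91 85 45]
186 328 [31 44 48 49 51 49 49 46 46 50 51 55 57 58 61 65 66 67 70 71 73 69 38]
187 337 [30 44 48 44 45 44 45 43 39 40 40 43 41 41 46 48 47 49 50 51 54 48 29]
188 346 [31 49 58 55 54 53 53 51 48 47 46 45 42 43 47 47 46 45 45 45 45 37 24]
189 355 [33 56 69 68 67 66 65 65 63 61 60 59 57 56 57 57 55 55 53 52 51 38 24]
190 364 [38 64 77 77 76 74 72 71 71 70 69 69 68 67 68 68 68 68 67 65 63 46 27]
191 373 [43 77 91 
[... 334 characters left out ...]
 77  81  93  96  95  94  77  58]
195 409 [ 71  97 112 113 113 105  83  78  75  72  72  72  72  73  77  82  83  92  97  97  97  79  66]
196 418 [ 78 100 111 112 112 104  83  76  71  66  65  64  64  64  73  83  83  91  98  98  98  82  75]
197 427 [ 80  94 101 108 112 100  74  63  55  49  47  44  41  42  56  70  76  90  98 100 104  90  82]
198 436 [ 78  79  75 100 106  86  53  39  33  28  25  22  19  22  32  45  59  81  99 103 110 100  86]
199 445 [ 78  71  58  90  87  60  28  19  17  15  15  15  16  16  18  23  35  61  92  96 100  98  87]
200 454 [77 73 58 70 56 32 17 16 17 17 18 18 20 20 19 18 18 34 63 66 75 89 86]
201 463 [76 69 51 42 26 18 17 20 20 22 22 22 23 23 21 20 18 18 29 31 53 81 86]
```

```bash
python3 go.py 581.1,150,190,167
```

```text
meas-cmd [ 0.1  0.1 -0.2] drot [-0.1 -0.   0. ] t 5.8 F [ 0.   0.6 -1.5] M [-0.01 -0.01 -0.  ] op 0.277 gf 58.3
delta_pos [0.0006, 0.0, 0.011] rot [0.0, 0.0, 0.0144] rows>= 1.0
```

arm_command(increments=[{"delta_pos": [0.0006,0,0],"rot": [0,0,0.0144],"grip": 1},{"delta_pos": [0.0006,0,0.003],"rot": [0,0,0.0144],"grip": 1},{"delta_pos": [0.0006,0,0.006],"rot": [0,0,0.0144],"grip": 1},{"delta_pos": [0.0006,0,0.006],"rot": [0,0,0.0144],"grip": 1}])

```text
time: 6.35
ee_pos: [580.8, 150.1, 194.2]
tcp_rot: [0.113, 0.994, 0.0, -0.0]
ft_force: [-0.3, 0.1, -0.6]
opening: 0.277
grasp_force: 58.3
```

arm_command(increments=[{"delta_pos": [0,0,0.001],"rot": [0,0,0],"grip": 1},{"delta_pos": [0,0,0.002],"rot": [0,0,0],"grip": 1}])

```text
time: 6.6
ee_pos: [581.1, 150.2, 192.6]
tcp_rot: [0.113, 0.994, 0.001, 0.0]
ft_force: [0.3, 0.3, -0.9]
opening: 0.278
grasp_force: 58.3
```

arm_command(increments=[{"delta_pos": [0,0,0.0015],"rot": [0,0,0],"grip": 1},{"delta_pos": [0,0,0.003],"rot": [0,0,0],"grip": 1},{"delta_pos": [0,0,0.003],"rot": [0,0,0],"grip": 1}])

```text
time: 6.98
ee_pos: [581.0, 150.2, 189.5]
tcp_rot: [0.113, 0.994, 0.001, 0.0]
ft_force: [0.4, 0.6, -0.7]
opening: 0.278
grasp_force: 58.3
```

arm_command(increments=[{"delta_pos": [0,0,0.001],"rot": [0,0,0.09],"grip": 1},{"delta_pos": [0,0,0.001],"rot": [0,0,0.18],"grip": 1},{"delta_pos": [0,0,0.001],"rot": [0,0,0.27],"grip": 1},{"delta_pos": [0,0,0.001],"rot": [0,0,0.36],"grip": 1},{"delta_pos": [0,0,0.001],"rot": [0,0,0.36],"grip": 1}])

```text
time: 7.6
ee_pos: [580.7, 150.4, 188.6]
tcp_rot: [0.385, 0.923, 0.001, -0.0]
ft_force: [-1.7, 1.6, -0.2]
opening: 0.271
grasp_force: 58.3
```

```bash
python3 -c "
from h import *
o=get_obs();print(o['ee_pos'],o['ft_force'],o['moment'],Rn.from_quat(o['tcp_rot']).as_matrix()[:,0],o['joints'])"
```

```text
[580.68469041 150.43082691 188.56008216] [-1.70472482  1.56296663 -0.18323941] [0.32754905 0.39471228 0.00047667] [-0.70307886  0.71111064  0.00133266] [ 0.23286606  0.43773764  1.71936826  0.00186488  0.98449864 -0.54788402]
```

arm_command(increments=[{"delta_pos": [0,0,0],"rot": [0,0,0.1],"grip": 1},{"delta_pos": [0,0,0],"rot": [0,0,0.2],"grip": 1}])

```text
time: 7.85
ee_pos: [580.7, 150.4, 188.6]
tcp_rot: [0.526, 0.85, 0.001, -0.001]
ft_force: [-1.0, 2.4, -1.7]
opening: 0.271
grasp_force: 58.0
```

```bash
python3 - <<'E'
from h import *
o=get_obs();print(o['ee_pos'],o['ft_force'],o['moment'],Rn.from_quat(o['tcp_rot']).as_matrix()[:,0])
a=camera('wrist')[130:200,210:300,::-1];b=camera('top')[:,:,::-1]
c=calibration('top');u,v=proj(c,[580,150,94]).astype(int);b=b[v-30:v+40,u-30:u+30]
f=lambda i:cv2.resize(i,None,fx=5,fy=5,interpolation=cv2.INTER_CUBIC)
cv2.imwrite('pics/t1.png',np.hstack([f(a),f(b)]))
E
```

```text
[580.74905428 150.44573284 188.56354951] [-0.96567456  2.44473986 -1.65609451] [0.46416108 0.46782725 0.11669717] [-0.44635625  0.89485407  0.00151519]
```

View pics/t1.png

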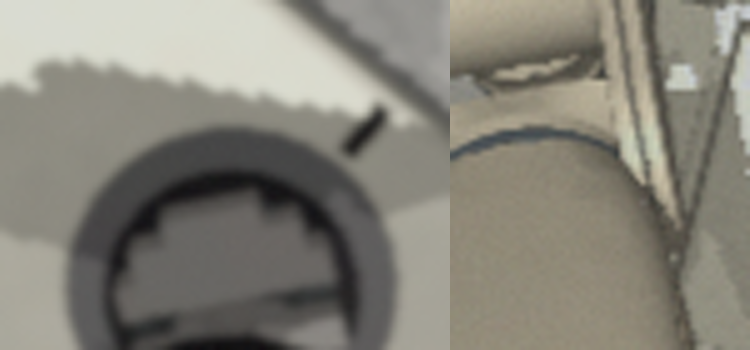

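The wrist crop shows the slot turning with the blade, lagging about 10° (play), and Mz is 0.12 N m. I'll keep turning clockwise.

arm_command(increments=[{"delta_pos": [0,0,0],"rot": [0,0,0.1],"grip": 1},{"delta_pos": [0,0,0],"rot": [0,0,0.2],"grip": 1},{"delta_pos": [0,0,0],"rot": [0,0,0.3],"grip": 1},{"delta_pos": [0,0,0],"rot": [0,0,0.4],"grip": 1},{"delta_pos": [0,0,0],"rot": [0,0,0.46],"grip": 1}])

```text
time: 8.57
ee_pos: [580.8, 150.4, 188.6]
tcp_rot: [0.792, 0.611, 0.0, -0.001]
ft_force: [-0.9, 2.5, -1.0]
opening: 0.27
grasp_force: 58.0
```

```bash
cat > q.py <<'E'
from h import *
o=get_obs();x=Rn.from_quat(o['tcp_rot']).as_matrix()[:,0];print(round(o['time'],1),o['ee_pos'].round(1),'F',o['ft_force'].round(1),'M',o['moment'].round(2),'th',np.degrees(np.arctan2(x[1],x[0])).round(1),'op',o['opening'].round(3),'gf',round(o['grasp_force'],1),'j6',o['joints'][5].round(2))
E
python3 q.py
```

```text
Traceback (most recent call last):
  File "q.py", line 2, in <module>
    o=get_obs();x=Rn.from_quat(o['tcp_rot']).as_matrix()[:,0];print(round(o['time'],1),o['ee_pos'].round(1),'F',o['ft_force'].round(1),'M',o['moment'].round(2),'th',np.degrees(np.arctan2(x[1],x[0])).round(1),'op',o['opening'].round(3),'gf',round(o['grasp_force'],1),'j6',o['joints'][5].round(2))
                                                                                                                                                                                                                     ^^^^^^^^^^^^^^^^^^
AttributeError: 'float' object has no attribute 'round'
```

arm_command(increments=[{"delta_pos": [0,0,0],"rot": [0,0,0.04],"grip": 1},{"delta_pos": [0,0,0],"rot": [0,0,0.06],"grip": 1}])

```text
time: 8.82
ee_pos: [580.9, 150.4, 188.6]
tcp_rot: [0.819, 0.573, 0.0, -0.001]
ft_force: [-2.5, 2.2, -1.0]
opening: 0.272
grasp_force: 58.1
```

```bash
python3 q.py
```

```text
Traceback (most recent call last):
  File "q.py", line 2, in <module>
    o=get_obs();x=Rn.from_quat(o['tcp_rot']).as_matrix()[:,0];print(round(o['time'],1),o['ee_pos'].round(1),'F',o['ft_force'].round(1),'M',o['moment'].round(2),'th',np.degrees(np.arctan2(x[1],x[0])).round(1),'op',o['opening'].round(3),'gf',round(o['grasp_force'],1),'j6',o['joints'][5].round(2))
                                                                                                                                                                                                                     ^^^^^^^^^^^^^^^^^^
AttributeError: 'float' object has no attribute 'round'
```

```bash
sed -i "s/o\['opening'\].round(3)/round(o['opening'],3)/" q.py; python3 q.py
```

```text
8.8 [580.9 150.4 188.6] F [-2.5  2.2 -1. ] M [0.65 0.53 0.09] th 70.0 op 0.272 gf 58.1 j6 0.58
```

arm_command(increments=[{"delta_pos": [0,0,0],"rot": [0,0,0.04],"grip": 1},{"delta_pos": [0,0,0],"rot": [0,0,0.06],"grip": 1}])

```text
time: 9.07
ee_pos: [581.0, 150.4, 188.6]
tcp_rot: [0.846, 0.534, 0.001, -0.001]
ft_force: [1.1, 2.7, -5.6]
opening: 0.273
grasp_force: 58.7
```

```bash
python3 q.py
```

```text
9.1 [581.  150.4 188.6] F [ 1.1  2.7 -5.6] M [ 0.48 -0.37  0.2 ] th 64.5 op 0.273 gf 58.7 j6 0.68
```

arm_command(increments=[{"delta_pos": [0,0,0],"rot": [0,0,0.02],"grip": 1},{"delta_pos": [0,0,0],"rot": [0,0,0.03],"grip": 1}])

```text
time: 9.32
ee_pos: [581.3, 150.2, 188.5]
tcp_rot: [0.858, 0.513, 0.001, -0.0]
ft_force: [1.3, 1.7, -4.7]
opening: 0.271
grasp_force: 58.6
```

```bash
python3 q.py
```

```text
9.3 [581.3 150.2 188.5] F [ 1.3  1.7 -4.7] M [ 0.64 -0.19  0.48] th 61.7 op 0.271 gf 58.6 j6 0.73
```

arm_command(increments=[{"delta_pos": [0,0,0],"rot": [0,0,0.02],"grip": 1},{"delta_pos": [0,0,0],"rot": [0,0,0.03],"grip": 1}])

```text
time: 9.57
ee_pos: [581.2, 150.1, 188.5]
tcp_rot: [0.87, 0.492, 0.001, -0.0]
ft_force: [1.9, 1.6, -5.8]
opening: 0.272
grasp_force: 59.4
```

```bash
python3 q.py
```

```text
9.6 [581.2 150.1 188.5] F [ 1.9  1.6 -5.8] M [ 0.57 -0.31  0.71] th 59.0 op 0.272 gf 59.4 j6 0.77
```

Mz rose to 0.71 N m at theta 59, so the selector is at its stop (isolated). I'll back off inside the play, lift, and return the driver to the stand.

```bash
cat > setst.py <<'E'
import json,sys
from h import *
x,y,z,th=map(float,sys.argv[1].split(','));t=np.radians(th);T=Rn.from_matrix(np.array([[np.cos(t),np.sin(t),0],[np.sin(t),-np.cos(t),0],[0,0,-1]]))
json.dump(dict(p=[x,y,z],q=T.as_quat().tolist()),open('cmd.json','w'))
E
python3 setst.py 581.1,150,189,59.4; python3 go.py 581.1,150,189,75;  python3 go.py 581.1,150,250,75; python3 go.py 488.5,400.5,235,79;  python3 go.py 488.5,400.5,114,79
```

```text
meas-cmd [ 0.1  0.1 -0.5] drot [-0.   0.1  0.4] t 9.6 F [ 1.9  1.6 -5.8] M [ 0.57 -0.31  0.71] op 0.272 gf 59.4
delta_pos [0.0, 0.0, 0.0] rot [0.0, 0.0, -0.1733] rows>= 2.0
meas-cmd [ 0.1  0.1 -0.5] drot [-0.   0.1 16. ] t 9.6 F [ 1.9  1.6 -5.8] M [ 0.57 -0.31  0.71] op 0.272 gf 59.4
delta_pos [0.0, 0.0, -0.061] rot [0.0, 0.0, 0.0] rows>= 1.0
meas-cmd [  0.1   0.1 -61.5] drot [-0.   0.1 16. ] t 9.6 F [ 1.9  1.6 -5.8] M [ 0.57 -0.31  0.71] op 0.272 gf 59.4
delta_pos [0.218, -0.1543, 0.015] rot [0.0, 0.0, -0.0445] rows>= 5.0
meas-cmd [  92.8 -250.4  -46.5] drot [-0.   0.1 20. ] t 9.6 F [ 1.9  1.6 -5.8] M [ 0.57 -0.31  0.71] op 0.272 gf 59.4
delta_pos [0.0, 0.0, 0.121] rot [0.0, 0.0, 0.0] rows>= 2.0
```

arm_command(increments=[{"delta_pos": [0,0,0],"rot": [0,0,-0.09],"grip": 1},{"delta_pos": [0,0,0],"rot": [0,0,-0.1733],"grip": 1},{"delta_pos": [0,0,-0.005],"rot": [0,0,-0.1733],"grip": 1},{"delta_pos": [0,0,-0.015],"rot": [0,0,-0.1733],"grip": 1},{"delta_pos": [0,0,-0.061],"rot": [0,0,-0.1733],"grip": 1},{"delta_pos": [0,0,-0.061],"rot": [0,0,-0.1733],"grip": 1}])

```text
time: 10.32
ee_pos: [583.6, 150.6, 254.3]
tcp_rot: [0.796, 0.605, 0.004, 0.001]
ft_force: [0.4, 0.3, -1.9]
opening: 0.277
grasp_force: 60.2
```

arm_command(increments=[{"delta_pos": [0.04,-0.03,0],"rot": [0,0,-0.0445],"grip": 1},{"delta_pos": [0.08,-0.056,0],"rot": [0,0,-0.0445],"grip": 1},{"delta_pos": [0.12,-0.085,0],"rot": [0,0,-0.0445],"grip": 1},{"delta_pos": [0.16,-0.113,0.005],"rot": [0,0,-0.0445],"grip": 1},{"delta_pos": [0.2,-0.142,0.01],"rot": [0,0,-0.0445],"grip": 1},{"delta_pos": [0.218,-0.1543,0.015],"rot": [0,0,-0.0445],"grip": 1},{"delta_pos": [0.218,-0.1543,0.015],"rot": [0,0,-0.0445],"grip": 1},{"delta_pos": [0.218,-0.1543,0.015],"rot": [0,0,-0.0445],"grip": 1}])

```text
time: 11.32
ee_pos: [490.6, 400.3, 234.8]
tcp_rot: [0.774, 0.633, 0.0, -0.0]
ft_force: [-0.2, -1.4, -0.7]
opening: 0.268
grasp_force: 60.1
```

```bash
python3 q.py; python3 - <<'E'
from h import *
snap('wrist','r1.png',(176,90,336,210),5)
c=calibration('wrist');print((proj(c,[488.6,399.4,95])-[176,90]+.5)*5)
E
```

```text
11.3 [490.6 400.3 234.8] F [-0.2 -1.4 -0.7] M [-0.   -0.02  0.  ] th 78.5 op 0.268 gf 60.1 j6 0.87
[391.57243243 465.37236363]
```

View pics/r1.png

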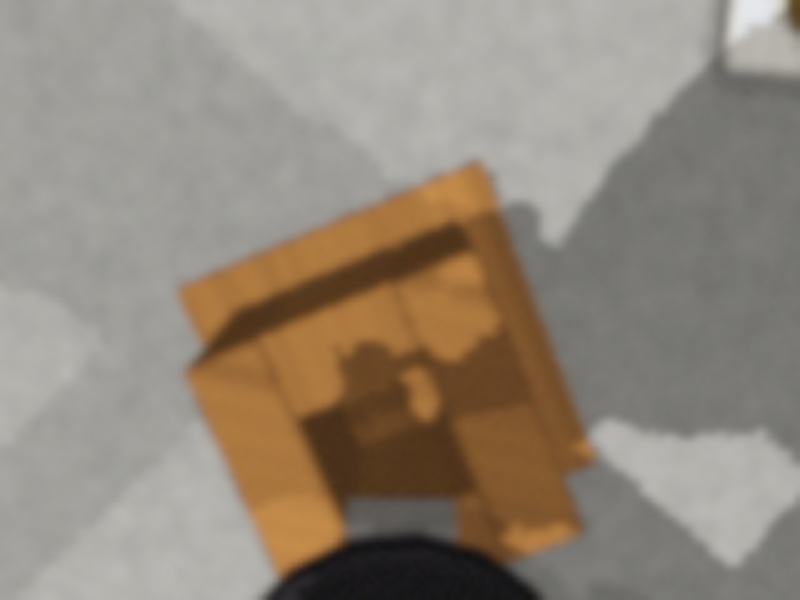

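The blade is at (345..458, 498) and the hole is in line at about (395,468), as predicted. I'll lower and release.

```bash
python3 setst.py 488.5,400.5,235,79; python3 go.py 488.5,400.5,114,79; python3 q.py
```

```text
meas-cmd [ 2.3 -0.4  0. ] drot [-0.   0.1  0.5] t 11.4 F [-0.8  0.3 -1.7] M [-0.01  0.01 -0.  ] op 0.274 gf 60.1
delta_pos [0.0, 0.0, 0.121] rot [0.0, 0.0, 0.0] rows>= 2.0
11.4 [490.8 400.1 235. ] F [-0.8  0.3 -1.7] M [-0.01  0.01 -0.  ] th 78.5 op 0.274 gf 60.1 j6 0.87
```

arm_command(increments=[{"delta_pos": [0,0,0.03],"rot": [0,0,0],"grip": 1},{"delta_pos": [0,0,0.06],"rot": [0,0,0],"grip": 1},{"delta_pos": [0,0,0.09],"rot": [0,0,0],"grip": 1},{"delta_pos": [0,0,0.11],"rot": [0,0,0],"grip": 1},{"delta_pos": [0,0,0.118],"rot": [0,0,0],"grip": 1},{"delta_pos": [0,0,0.118],"rot": [0,0,0],"grip": 1}])

```text
time: 12.12
ee_pos: [490.6, 401.2, 117.0]
tcp_rot: [0.774, 0.633, 0.001, -0.0]
ft_force: [-0.7, 0.6, -1.4]
opening: 0.273
grasp_force: 60.1
```

```bash
python3 q.py
```

```text
12.1 [490.6 401.2 117. ] F [-0.7  0.6 -1.4] M [-0.01  0.01  0.03] th 78.6 op 0.273 gf 60.1 j6 0.87
```

arm_command(increments=[{"delta_pos": [0,0,0.003],"rot": [0,0,0],"grip": 1},{"delta_pos": [0,0,0.003],"rot": [0,0,0],"grip": 1},{"delta_pos": [0,0,0.003],"rot": [0,0,0],"grip": 0},{"delta_pos": [0,0,0.003],"rot": [0,0,0],"grip": 0},{"delta_pos": [0,0,0.003],"rot": [0,0,0],"grip": 0},{"delta_pos": [0,0,0.003],"rot": [0,0,0],"grip": 0},{"delta_pos": [0,0,0.003],"rot": [0,0,0],"grip": 0},{"delta_pos": [0,0,0.003],"rot": [0,0,0],"grip": 0}])

```text
time: 13.12
ee_pos: [490.3, 401.5, 113.9]
tcp_rot: [0.774, 0.633, 0.001, -0.0]
ft_force: [0.1, 0.8, 0.3]
opening: 1.0
grasp_force: 0.0
```

```bash
python3 q.py
```

```text
13.1 [490.3 401.5 113.9] F [0.1 0.8 0.3] M [-0.01 -0.03  0.02] th 78.6 op 1.0 gf 0.0 j6 0.87
```

```bash
python3 setst.py 490.3,401.5,114.4,78.6; python3 go.py 490.3,401.5,260,78.6;python3 go.py 470,0,260,40; python3 go.py 446.5,-411.5,180,2
```

```text
meas-cmd [-0.  -0.  -0.5] drot [-0.   0.1 -0. ] t 13.1 F [0.1 0.8 0.3] M [-0.01 -0.03  0.02] op 1.0 gf 0.0
delta_pos [0.0, 0.0, -0.1456] rot [0.0, 0.0, 0.0] rows>= 3.0
meas-cmd [  -0.    -0.  -146.1] drot [-0.   0.1 -0. ] t 13.1 F [0.1 0.8 0.3] M [-0.01 -0.03  0.02] op 1.0 gf 0.0
delta_pos [-0.3976, 0.0595, 0.0] rot [0.0, 0.0, 0.4289] rows>= 7.0
meas-cmd [  20.2  401.5 -146.1] drot [  0.    0.1 -38.6] t 13.1 F [0.1 0.8 0.3] M [-0.01 -0.03  0.02] op 1.0 gf 0.0
delta_pos [-0.2825, 0.3001, 0.08] rot [0.0, 0.0, 0.4222] rows>= 7.0
```

arm_command(increments=[{"delta_pos": [0,0,-0.05],"rot": [0,0,0],"grip": 0},{"delta_pos": [0,0,-0.1],"rot": [0,0,0],"grip": 0},{"delta_pos": [0,0,-0.1456],"rot": [0,0,0],"grip": 0},{"delta_pos": [0,0,-0.1456],"rot": [0,0,0],"grip": 0}])

```text
time: 13.62
ee_pos: [492.1, 402.8, 264.1]
tcp_rot: [0.774, 0.633, 0.005, -0.0]
ft_force: [0.5, 0.2, 0.8]
opening: 0.996
grasp_force: 0.0
```

arm_command(increments=[{"delta_pos": [-0.3976,0.0595,0],"rot": [0,0,0.4289],"grip": 0},{"delta_pos": [-0.3976,0.0595,0],"rot": [0,0,0.4289],"grip": 0},{"delta_pos": [-0.3976,0.0595,0],"rot": [0,0,0.4289],"grip": 0},{"delta_pos": [-0.3976,0.0595,0],"rot": [0,0,0.4289],"grip": 0},{"delta_pos": [-0.3976,0.0595,0],"rot": [0,0,0.4289],"grip": 0},{"delta_pos": [-0.3976,0.0595,0],"rot": [0,0,0.4289],"grip": 0},{"delta_pos": [-0.3976,0.0595,0],"rot": [0,0,0.4289],"grip": 0},{"delta_pos": [-0.3976,0.0595,0],"rot": [0,0,0.4289],"grip": 0}])

```text
time: 14.62
ee_pos: [469.2, -1.7, 258.1]
tcp_rot: [0.94, 0.34, -0.0, -0.001]
ft_force: [-0.5, 0.0, 1.0]
opening: 1.003
grasp_force: 0.0
```

arm_command(increments=[{"delta_pos": [-0.2825,0.3001,0.08],"rot": [0,0,0.4222],"grip": 0},{"delta_pos": [-0.2825,0.3001,0.08],"rot": [0,0,0.4222],"grip": 0},{"delta_pos": [-0.2825,0.3001,0.08],"rot": [0,0,0.4222],"grip": 0},{"delta_pos": [-0.2825,0.3001,0.08],"rot": [0,0,0.4222],"grip": 0},{"delta_pos": [-0.2825,0.3001,0.08],"rot": [0,0,0.4222],"grip": 0},{"delta_pos": [-0.2825,0.3001,0.08],"rot": [0,0,0.4222],"grip": 0},{"delta_pos": [-0.2825,0.3001,0.08],"rot": [0,0,0.4222],"grip": 0},{"delta_pos": [-0.2825,0.3001,0.08],"rot": [0,0,0.4222],"grip": 0}])

```text
time: 15.62
ee_pos: [446.6, -412.9, 176.7]
tcp_rot: [1.0, 0.016, -0.0, -0.001]
ft_force: [0.3, 0.3, -0.6]
opening: 1.0
grasp_force: 0.0
```

```bash
python3 q.py; python3 - <<'E'
from h import *
snap('top','b1.png',(100,100,420,280),2.5)
c=calibration('wrist')
for X in [(35,12),(35,-12),(-35,-12),(-35,12)]:
    R=Rn.from_euler('z',.035).as_matrix();print(proj(c,R@np.array([X[0],X[1],89.])+[446.7,-411.5,0]))
cv2.imwrite('pics/b_w.png',camera('wrist')[:,:,::-1])
E
```

```text
15.6 [ 446.6 -412.9  176.7] F [ 0.3  0.3 -0.6] M [0.03 0.02 0.03] th 1.9 op 1.0 gf 0.0 j6 0.77
[242.6277246 157.3705291]
[270.49972714 157.35530895]
[269.40179663 231.66016294]
[243.78028482 231.65259632]
```

View pics/b1.png

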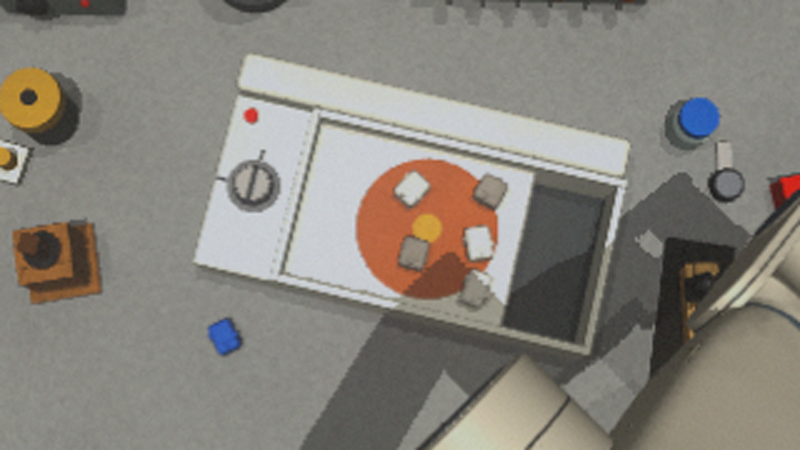

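The top view shows the slot now across the machine, from (255,165) to (248,205), matching isolated. All five offcuts are still on the deck. I'll check the brush's grip edges numerically in the wrist picture.

```bash
python3 - <<'E'
import cv2,numpy as np
np.set_printoptions(linewidth=200)
a=cv2.imread('pics/b_w.png').astype(int)
for r in (165,180,195,210,225): print(r,(a[r,225:290:2,2]).tolist())
print('col',[ (r,a[r,256,2]) for r in range(120,260,4)])
E
```

```text
165 [37, 37, 38, 35, 33, 45, 127, 150, 141, 136, 154, 169, 175, 176, 172, 169, 170, 169, 167, 165, 161, 154, 169, 225, 231, 215, 130, 54, 52, 53, 53, 52, 51]
180 [43, 50, 50, 49, 50, 55, 116, 130, 124, 131, 137, 147, 154, 156, 152, 150, 151, 150, 147, 146, 144, 142, 173, 226, 232, 212, 116, 52, 52, 51, 51, 54, 104]
195 [49, 49, 49, 49, 48, 52, 121, 199, 215, 200, 134, 119, 127, 160, 201, 194, 218, 220, 216, 213, 209, 200, 184, 207, 212, 189, 96, 44, 42, 43, 60, 129, 162]
210 [49, 47, 49, 48, 47, 49, 112, 196, 214, 212, 190, 206, 218, 222, 218, 213, 213, 208, 200, 191, 187, 179, 178, 208, 209, 175, 86, 50, 54, 112, 166, 169, 164]
225 [49, 48, 47, 48, 48, 47, 85, 179, 211, 216, 201, 202, 215, 214, 206, 202, 198, 193, 188, 186, 185, 181, 206, 227, 220, 177, 80, 78, 148, 167, 171, 171, 173]
col [(120, np.int64(35)), (124, np.int64(34)), (128, np.int64(88)), (132, np.int64(172)), (136, np.int64(179)), (140, np.int64(179)), (144, np.int64(179)), (148, np.int64(179)), (152, np.int64(142)), (156, np.int64(119)), (160, np.int64(163)), (164, np.int64(171)), (168, np.int64(168)), (172, np.int64(168)), (176, np.int64(168)), (180, np.int64(150)), (184, np.int64(152)), (188, np.int64(150)), (192, np.int64(165)), (196, np.int64(219)), (200, np.int64(212)), (204, np.int64(204)), (208, np.int64(213)), (212, np.int64(212)), (216, np.int64(209)), (220, np.int64(200)), (224, np.int64(199)), (228, np.int64(198)), (232, np.int64(199)), (236, np.int64(55)), (240, np.int64(51)), (244, np.int64(51)), (248, np.int64(122)), (252, np.int64(169)), (256, np.int64(169))]
```

arm_command(increments=[{"delta_pos": [0,0,0.04],"rot": [0,0,0],"grip": 0},{"delta_pos": [0,0,0.08],"rot": [0,0,0],"grip": 0},{"delta_pos": [0,0,0.12],"rot": [0,0,0],"grip": 0},{"delta_pos": [0,0,0.127],"rot": [0,0,0],"grip": 0},{"delta_pos": [0,0,0.127],"rot": [0,0,0],"grip": 0},{"delta_pos": [0,0,0.127],"rot": [0,0,0],"grip": 1},{"delta_pos": [0,0,0.127],"rot": [0,0,0],"grip": 1},{"delta_pos": [0,0,0.127],"rot": [0,0,0],"grip": 1}])

```text
time: 16.73
ee_pos: [446.9, -411.8, 52.4]
tcp_rot: [1.0, 0.017, 0.001, -0.0]
ft_force: [0.0, -0.1, -0.3]
opening: 0.376
grasp_force: 0.0
```

arm_command(increments=[{"delta_pos": [0,0,0],"rot": [0,0,0],"grip": 1},{"delta_pos": [0,0,0],"rot": [0,0,0],"grip": 1},{"delta_pos": [0,0,0],"rot": [0,0,0],"grip": 1},{"delta_pos": [0,0,0],"rot": [0,0,0],"grip": 1}])

```text
time: 17.23
ee_pos: [446.9, -411.8, 52.3]
tcp_rot: [1.0, 0.017, 0.001, -0.0]
ft_force: [-1.1, 1.0, 5.6]
opening: 0.269
grasp_force: 59.8
```

```bash
python3 q.py
```

```text
17.2 [ 446.9 -411.8   52.3] F [-1.1  1.   5.6] M [0.13 0.12 0.01] th 2.0 op 0.269 gf 59.8 j6 0.77
```

```bash
python3 setst.py 446.9,-411.8,52.8,2; python3 go.py 446.9,-411.8,190,2;python3 go.py 595.5,29,190,-11.7; python3 go.py 595.5,29,115.5,-11.7; python3 go.py 550.4,-188,115.5,-11.7;python3 go.py 550.4,-188,185,-11.7;python3 go.py 517,45,185,-11.7;python3 go.py 517,45,115.5,-11.7; python3 go.py 472,-172,115.5,-11.7
```

```text
meas-cmd [-0.   0.  -0.5] drot [0.  0.1 0. ] t 17.2 F [-1.1  1.   5.6] M [0.13 0.12 0.01] op 0.269 gf 59.8
delta_pos [0.0, 0.0, -0.1372] rot [0.0, 0.0, 0.0] rows>= 3.0
meas-cmd [  -0.     0.  -137.7] drot [0.  0.1 0. ] t 17.2 F [-1.1  1.   5.6] M [0.13 0.12 0.01] op 0.269 gf 59.8
delta_pos [0.1639, -0.4353, 0.0] rot [0.0, 0.0, 0.1522] rows>= 8.0
meas-cmd [-148.7 -440.7 -137.7] drot [  0.    0.1 -13.7] t 17.2 F [-1.1  1.   5.6] M [0.13 0.12 0.01] op 0.269 gf 59.8
delta_pos [0.0, 0.0, 0.0745] rot [0.0, 0.0, 0.0] rows>= 2.0
meas-cmd [-148.7 -440.7  -63.2] drot [  0.    0.1 -13.7] t 17.2 F [-1.1  1.   5.6] M [0.13 0.12 0.01] op 0.269 gf 59.8
delta_pos [-0.0002, 0.2216, 0.0] rot [0.0, 0.0, 0.0] rows>= 4.0
meas-cmd [-103.5 -223.8  -63.2] drot [  0.    0.1 -13.7] t 17.2 F [-1.1  1.   5.6] M [0.13 0.12 0.01] op 0.269 gf 59.8
delta_pos [0.0, 0.0, -0.0695] rot [0.0, 0.0, 0.0] rows>= 2.0
meas-cmd [-103.5 -223.8 -132.7] drot [  0.    0.1 -13.7] t 17.2 F [-1.1  1.   5.6] M [0.13 0.12 0.01] op 0.269 gf 59.8
delta_pos [-0.0799, -0.2214, 0.0] rot [0.0, 0.0, 0.0] rows>= 4.0
meas-cmd [ -70.2 -456.8 -132.7] drot [  0.    0.1 -13.7] t 17.2 F [-1.1  1.   5.6] M [0.13 0.12 0.01] op 0.269 gf 59.8
delta_pos [0.0, 0.0, 0.0695] rot [0.0, 0.0, 0.0] rows>= 2.0
meas-cmd [ -70.2 -456.8  -63.2] drot [  0.    0.1 -13.7] t 17.2 F [-1.1  1.   5.6] M [0.13 0.12 0.01] op 0.269 gf 59.8
delta_pos [-0.0001, 0.2216, 0.0] rot [0.0, 0.0, 0.0] rows>= 4.0
```

arm_command(increments=[{"delta_pos": [0,0,-0.03],"rot": [0,0,0],"grip": 1},{"delta_pos": [0,0,-0.07],"rot": [0,0,0],"grip": 1},{"delta_pos": [0,0,-0.11],"rot": [0,0,0],"grip": 1},{"delta_pos": [0,0,-0.1372],"rot": [0,0,0],"grip": 1},{"delta_pos": [0,0,-0.1372],"rot": [0,0,0],"grip": 1},{"delta_pos": [0,0,-0.1372],"rot": [0,0,0],"grip": 1}])

```text
time: 17.98
ee_pos: [445.7, -411.0, 187.3]
tcp_rot: [1.0, 0.017, -0.0, -0.001]
ft_force: [-1.0, 0.7, -2.5]
opening: 0.273
grasp_force: 59.5
```

arm_command(increments=[{"delta_pos": [0.02,-0.055,0],"rot": [0,0,0.1522],"grip": 1},{"delta_pos": [0.04,-0.11,0],"rot": [0,0,0.1522],"grip": 1},{"delta_pos": [0.063,-0.165,0],"rot": [0,0,0.1522],"grip": 1},{"delta_pos": [0.085,-0.22,0],"rot": [0,0,0.1522],"grip": 1},{"delta_pos": [0.105,-0.275,0],"rot": [0,0,0.1522],"grip": 1},{"delta_pos": [0.125,-0.33,0],"rot": [0,0,0.1522],"grip": 1},{"delta_pos": [0.145,-0.385,0],"rot": [0,0,0.1522],"grip": 1},{"delta_pos": [0.1639,-0.4353,0],"rot": [0,0,0.1522],"grip": 1}])

```text
time: 18.98
ee_pos: [594.3, 31.1, 187.1]
tcp_rot: [0.995, -0.102, -0.002, -0.0]
ft_force: [0.4, -0.5, -2.5]
opening: 0.272
grasp_force: 59.7
```

arm_command(increments=[{"delta_pos": [0,0,0],"rot": [0,0,0],"grip": 1},{"delta_pos": [0,0,0],"rot": [0,0,0],"grip": 1}])

```text
time: 19.23
ee_pos: [593.9, 28.9, 187.6]
tcp_rot: [0.995, -0.101, -0.001, -0.0]
ft_force: [0.1, -0.5, -3.3]
opening: 0.273
grasp_force: 60.2
```

```bash
python3 setst.py 595.5,29,190,-11.7; python3 go.py; python3 q.py
```

```text
meas-cmd [-1.6 -0.1 -2.4] drot [ 0.  -0.2 -0.1] t 19.2 F [ 0.1 -0.5 -3.3] M [-0.05 -0.02  0.01] op 0.273 gf 60.2
19.2 [593.9  28.9 187.6] F [ 0.1 -0.5 -3.3] M [-0.05 -0.02  0.01] th -11.6 op 0.273 gf 60.2 j6 1.8
```

arm_command(increments=[{"delta_pos": [0,0,0.03],"rot": [0,0,0],"grip": 1},{"delta_pos": [0,0,0.055],"rot": [0,0,0],"grip": 1},{"delta_pos": [0,0,0.068],"rot": [0,0,0],"grip": 1},{"delta_pos": [0,0,0.072],"rot": [0,0,0],"grip": 1},{"delta_pos": [0,0,0.072],"rot": [0,0,0],"grip": 1}])

```text
time: 19.85
ee_pos: [595.3, 28.8, 117.6]
tcp_rot: [0.995, -0.102, 0.0, -0.001]
ft_force: [0.2, 0.2, -1.9]
opening: 0.276
grasp_force: 60.2
```

```bash
python3 q.py
```

```text
19.9 [595.3  28.8 117.6] F [ 0.2  0.2 -1.9] M [ 0.04 -0.04 -0.  ] th -11.7 op 0.276 gf 60.2 j6 1.8
```

arm_command(increments=[{"delta_pos": [0,0.02,0.0025],"rot": [0,0,0],"grip": 1},{"delta_pos": [0,0.05,0.0025],"rot": [0,0,0],"grip": 1},{"delta_pos": [0,0.08,0.0025],"rot": [0,0,0],"grip": 1},{"delta_pos": [0,0.11,0.0025],"rot": [0,0,0],"grip": 1},{"delta_pos": [0,0.14,0.0025],"rot": [0,0,0],"grip": 1},{"delta_pos": [0,0.165,0.0025],"rot": [0,0,0],"grip": 1},{"delta_pos": [0,0.185,0.0025],"rot": [0,0,0],"grip": 1},{"delta_pos": [0,0.205,0.0025],"rot": [0,0,0],"grip": 1}])

```text
time: 20.85
ee_pos: [553.4, -172.9, 115.0]
tcp_rot: [0.995, -0.102, 0.001, -0.0]
ft_force: [0.9, -0.7, -2.0]
opening: 0.277
grasp_force: 60.2
```

arm_command(increments=[{"delta_pos": [0,0.0166,0],"rot": [0,0,0],"grip": 1},{"delta_pos": [0,0.0166,0],"rot": [0,0,0],"grip": 1},{"delta_pos": [0,0.0166,0],"rot": [0,0,0],"grip": 1}])

```text
time: 21.22
ee_pos: [550.2, -187.5, 114.4]
tcp_rot: [0.995, -0.102, 0.0, -0.001]
ft_force: [-0.6, -0.6, -1.5]
opening: 0.272
grasp_force: 60.3
```

```bash
python3 q.py
```

```text
21.2 [ 550.2 -187.5  114.4] F [-0.6 -0.6 -1.5] M [-0.   -0.06  0.  ] th -11.7 op 0.272 gf 60.3 j6 1.42
```

Next, up, back to the start of stroke B at machine x = -40, and sweep.

arm_command(increments=[{"delta_pos": [0,0,-0.03],"rot": [0,0,0],"grip": 1},{"delta_pos": [0,0,-0.0695],"rot": [0,0,0],"grip": 1},{"delta_pos": [-0.03,-0.05,-0.0695],"rot": [0,0,0],"grip": 1},{"delta_pos": [-0.05,-0.1,-0.0695],"rot": [0,0,0],"grip": 1},{"delta_pos": [-0.0799,-0.16,-0.0695],"rot": [0,0,0],"grip": 1},{"delta_pos": [-0.0799,-0.2214,-0.0695],"rot": [0,0,0],"grip": 1},{"delta_pos": [-0.0799,-0.2214,-0.0695],"rot": [0,0,0],"grip": 1},{"delta_pos": [-0.0799,-0.2214,-0.0695],"rot": [0,0,0],"grip": 1}])

```text
time: 22.22
ee_pos: [516.6, 46.0, 184.2]
tcp_rot: [0.995, -0.101, 0.0, -0.001]
ft_force: [0.2, -0.9, -2.2]
opening: 0.271
grasp_force: 60.6
```

arm_command(increments=[{"delta_pos": [0,0,0.03],"rot": [0,0,0],"grip": 1},{"delta_pos": [0,0,0.06],"rot": [0,0,0],"grip": 1},{"delta_pos": [0,0,0.0695],"rot": [0,0,0],"grip": 1},{"delta_pos": [0,0,0.0695],"rot": [0,0,0],"grip": 1},{"delta_pos": [0,0.02,0.0695],"rot": [0,0,0],"grip": 1},{"delta_pos": [0,0.045,0.0695],"rot": [0,0,0],"grip": 1},{"delta_pos": [0,0.075,0.0695],"rot": [0,0,0],"grip": 1},{"delta_pos": [0,0.105,0.0695],"rot": [0,0,0],"grip": 1}])

```text
time: 23.22
ee_pos: [496.1, -58.9, 115.7]
tcp_rot: [0.995, -0.102, 0.001, -0.001]
ft_force: [0.1, 0.8, -1.9]
opening: 0.271
grasp_force: 61.1
```

arm_command(increments=[{"delta_pos": [0,0.03,0],"rot": [0,0,0],"grip": 1},{"delta_pos": [0,0.055,0],"rot": [0,0,0],"grip": 1},{"delta_pos": [0,0.075,0],"rot": [0,0,0],"grip": 1},{"delta_pos": [0,0.095,0],"rot": [0,0,0],"grip": 1},{"delta_pos": [0,0.1166,0],"rot": [0,0,0],"grip": 1},{"delta_pos": [0,0.1166,0],"rot": [0,0,0],"grip": 1},{"delta_pos": [0,0.1166,0],"rot": [0,0,0],"grip": 1}])

```text
time: 24.1
ee_pos: [472.1, -171.8, 115.0]
tcp_rot: [0.995, -0.102, 0.001, -0.001]
ft_force: [0.3, -0.2, -2.3]
opening: 0.279
grasp_force: 61.0
```

```bash
python3 q.py
```

```text
24.1 [ 472.1 -171.8  115. ] F [ 0.3 -0.2 -2.3] M [ 0.02 -0.04 -0.01] th -11.7 op 0.279 gf 61.0 j6 1.4
```

```bash
python3 setst.py 472,-172,115.5,-11.7; python3 go.py 472,-172,190,-11.7; python3 go.py 446.7,-411.7,190,2
```

```text
meas-cmd [ 0.1  0.2 -0.5] drot [0.1 0.1 0. ] t 24.1 F [ 0.3 -0.2 -2.3] M [ 0.02 -0.04 -0.01] op 0.279 gf 61.0
delta_pos [0.0, 0.0, -0.0745] rot [0.0, 0.0, 0.0] rows>= 2.0
meas-cmd [  0.1   0.2 -75. ] drot [0.1 0.1 0. ] t 24.1 F [ 0.3 -0.2 -2.3] M [ 0.02 -0.04 -0.01] op 0.279 gf 61.0
delta_pos [0.0238, 0.2399, 0.0] rot [0.0, 0.0, -0.1522] rows>= 4.0
```

arm_command(increments=[{"delta_pos": [0,0,-0.03],"rot": [0,0,0],"grip": 1},{"delta_pos": [0,0,-0.0745],"rot": [0,0,0],"grip": 1},{"delta_pos": [0.0,0.05,-0.0745],"rot": [0,0,0],"grip": 1},{"delta_pos": [0.01,0.1,-0.0745],"rot": [0,0,-0.1],"grip": 1},{"delta_pos": [0.02,0.15,-0.0745],"rot": [0,0,-0.1522],"grip": 1},{"delta_pos": [0.0238,0.2,-0.0745],"rot": [0,0,-0.1522],"grip": 1},{"delta_pos": [0.0238,0.2399,-0.0745],"rot": [0,0,-0.1522],"grip": 1},{"delta_pos": [0.0238,0.2399,-0.0745],"rot": [0,0,-0.1522],"grip": 1}])

```text
time: 25.1
ee_pos: [446.4, -413.5, 188.7]
tcp_rot: [1.0, 0.016, 0.0, -0.0]
ft_force: [-0.5, 0.2, -2.2]
opening: 0.276
grasp_force: 61.1
```

```bash
python3 q.py; python3 - <<'E'
from h import *
a=camera('top')[:,:,::-1];b=camera('scene')[:,:,::-1]
f=lambda i,s:cv2.resize(i,None,fx=s,fy=s,interpolation=cv2.INTER_CUBIC)
A=f(a[115:245,175:355],4); B=f(b[150:310,175:360],1.5)
p=np.zeros((520+0,720,3),np.uint8);p[:]=A;cv2.imwrite('pics/d1.png',p);cv2.imwrite('pics/d1s.png',B)
E
```

```text
25.1 [ 446.4 -413.5  188.7] F [-0.5  0.2 -2.2] M [ 0.01 -0.03  0.06] th 1.9 op 0.276 gf 61.1 j6 0.77
```

View pics/d1.png

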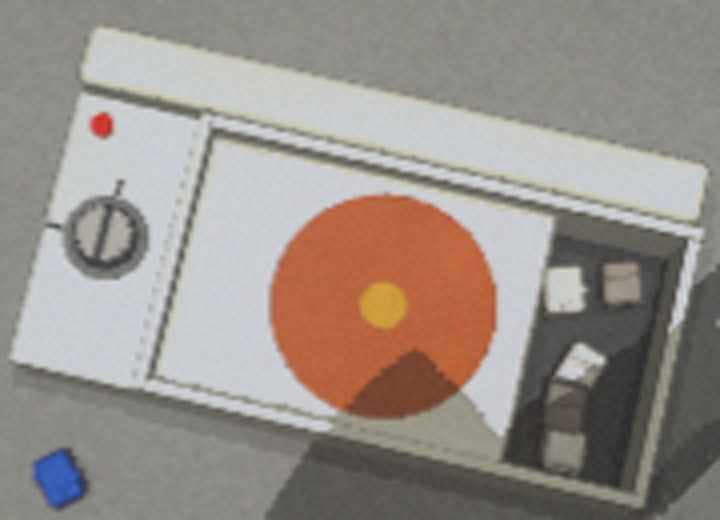

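All five offcuts are in the trough, at (565,290), (622,285), (582,365), (567,408) and (565,450). The deck is clear and the selector is still isolated. I'll set the brush back.

arm_command(increments=[{"delta_pos": [0,0,0.04],"rot": [0,0,0],"grip": 1},{"delta_pos": [0,0,0.08],"rot": [0,0,0],"grip": 1},{"delta_pos": [0,0,0.11],"rot": [0,0,0],"grip": 1},{"delta_pos": [0,0,0.13],"rot": [0,0,0],"grip": 1},{"delta_pos": [0,0,0.135],"rot": [0,0,0],"grip": 1},{"delta_pos": [0,0,0.135],"rot": [0,0,0],"grip": 1},{"delta_pos": [0,0,0.135],"rot": [0,0,0],"grip": 1}])

```text
time: 26.08
ee_pos: [447.3, -412.0, 54.9]
tcp_rot: [1.0, 0.018, 0.001, 0.0]
ft_force: [-0.7, -0.4, -2.1]
opening: 0.274
grasp_force: 61.1
```

```bash
python3 q.py
```

```text
26.1 [ 447.3 -412.    54.9] F [-0.7 -0.4 -2.1] M [-0.04  0.04  0.04] th 2.0 op 0.274 gf 61.1 j6 0.77
```

arm_command(increments=[{"delta_pos": [0,0,0.0015],"rot": [0,0,0],"grip": 1},{"delta_pos": [0,0,0.0025],"rot": [0,0,0],"grip": 1},{"delta_pos": [0,0,0.0025],"rot": [0,0,0],"grip": 1}])

```text
time: 26.45
ee_pos: [447.1, -411.8, 52.2]
tcp_rot: [1.0, 0.017, 0.001, -0.0]
ft_force: [-0.0, 1.1, 4.5]
opening: 0.276
grasp_force: 62.2
```

```bash
python3 q.py
```

```text
26.4 [ 447.1 -411.8   52.2] F [-0.   1.1  4.5] M [ 0.19  0.24 -0.08] th 2.0 op 0.276 gf 62.2 j6 0.77
```

arm_command(increments=[{"delta_pos": [0,0,0],"rot": [0,0,0],"grip": 0.5},{"delta_pos": [0,0,0],"rot": [0,0,0],"grip": 0},{"delta_pos": [0,0,0],"rot": [0,0,0],"grip": 0},{"delta_pos": [0,0,0],"rot": [0,0,0],"grip": 0},{"delta_pos": [0,0,0],"rot": [0,0,0],"grip": 0},{"delta_pos": [0,0,-0.04],"rot": [0,0,0],"grip": 0},{"delta_pos": [0,0,-0.09],"rot": [0,0,0],"grip": 0},{"delta_pos": [0,0,-0.14],"rot": [0,0,0],"grip": 0}])

```text
time: 27.45
ee_pos: [446.3, -411.4, 192.4]
tcp_rot: [1.0, 0.017, 0.0, -0.001]
ft_force: [0.3, -0.8, -0.5]
opening: 0.998
grasp_force: 0.0
```

```bash
python3 q.py; python3 - <<'E'
from h import *
a=camera('wrist').astype(int);cv2.imwrite('pics/b_w2.png',a[:,:,::-1].astype(np.uint8));c=calibration('wrist')
for X in [(35,12),(35,-12),(-35,-12),(-35,12)]:
    print(proj(c,np.array([X[0],X[1],89.])+[446.9,-411.8,0]))
for r in (165,180,195,210,225): print(r,(a[r,225:290:2,0]).tolist())
E
python3 setst.py 446.9,-411.8,192.5,2; python3 go.py 470,0,265,40; python3 go.py 490.3,401.3,260,78.6;  python3 go.py 490.3,401.3,114.4,78.6
```

```text
27.4 [ 446.3 -411.4  192.4] F [ 0.3 -0.8 -0.5] M [-0.03 -0.01 -0.01] th 2.0 op 0.998 gf 0.0 j6 0.77
[241.46253078 156.15490432]
[266.8235666  157.01513881]
[263.63346643 225.32408048]
[240.09346769 224.61333385]
165 [35, 36, 35, 35, 35, 33, 78, 142, 139, 129, 141, 159, 167, 173, 169, 165, 167, 167, 164, 161, 156, 151, 189, 227, 225, 176, 70, 51, 53, 50, 49, 51, 77]
180 [47, 48, 48, 49, 48, 48, 119, 207, 215, 208, 151, 142, 152, 153, 150, 147, 149, 147, 157, 180, 202, 194, 207, 229, 225, 174, 65, 50, 50, 50, 54, 115, 160]
195 [49, 47, 46, 48, 48, 47, 85, 180, 210, 209, 178, 189, 207, 220, 218, 214, 212, 200, 201, 197, 188, 175, 191, 210, 199, 132, 49, 41, 44, 69, 140, 160, 164]
210 [48, 48, 48, 49, 47, 46, 66, 166, 208, 209, 187, 199, 215, 219, 216, 210, 209, 203, 192, 186, 181, 172, 192, 209, 187, 104, 51, 55, 123, 162, 164, 162, 163]
225 [45, 47, 48, 47, 48, 48, 48, 66, 81, 84, 123, 194, 205, 221, 220, 212, 217, 220, 221, 221, 216, 165, 94, 89, 80, 56, 93, 158, 168, 167, 167, 164, 162]
meas-cmd [ 2.2 -2.2  7.1] drot [-0.3  0.4 -0. ] t 27.5 F [ 1.9 -1.5  4.1] M [-0.13 -0.08  0.01] op 1.002 gf 0.0
delta_pos [0.0375, -0.4107, -0.0725] rot [0.0, 0.0, -0.4222] rows>= 7.0
meas-cmd [ -21.  -414.   -65.4] drot [-0.5  0.3 38. ] t 27.5 F [ 1.9 -1.5  4.1] M [-0.13 -0.08  0.01] op 1.002 gf 0.0
delta_pos [0.2735, -0.2944, 0.005] rot [0.0, 0.0, -0.4289] rows>= 7.0
meas-cmd [ -41.3 -815.3  -60.4] drot [-0.6  0.1 76.6] t 27.5 F [ 1.9 -1.5  4.1] M [-0.13 -0.08  0.01] op 1.002 gf 0.0
delta_pos [0.0, 0.0, 0.1456] rot [0.0, 0.0, 0.0] rows>= 3.0
```

arm_command(increments=[{"delta_pos": [0.0375,-0.4107,-0.0725],"rot": [0,0,-0.4222],"grip": 0},{"delta_pos": [0.0375,-0.4107,-0.0725],"rot": [0,0,-0.4222],"grip": 0},{"delta_pos": [0.0375,-0.4107,-0.0725],"rot": [0,0,-0.4222],"grip": 0},{"delta_pos": [0.0375,-0.4107,-0.0725],"rot": [0,0,-0.4222],"grip": 0},{"delta_pos": [0.0375,-0.4107,-0.0725],"rot": [0,0,-0.4222],"grip": 0},{"delta_pos": [0.0375,-0.4107,-0.0725],"rot": [0,0,-0.4222],"grip": 0},{"delta_pos": [0.0375,-0.4107,-0.0725],"rot": [0,0,-0.4222],"grip": 0},{"delta_pos": [0.0375,-0.4107,-0.0725],"rot": [0,0,-0.4222],"grip": 0}])

```text
time: 28.5
ee_pos: [469.9, 2.4, 264.8]
tcp_rot: [0.939, 0.344, 0.001, -0.0]
ft_force: [0.4, -0.7, 0.1]
opening: 0.999
grasp_force: 0.0
```

arm_command(increments=[{"delta_pos": [0.2735,-0.2944,0.005],"rot": [0,0,-0.4289],"grip": 0},{"delta_pos": [0.2735,-0.2944,0.005],"rot": [0,0,-0.4289],"grip": 0},{"delta_pos": [0.2735,-0.2944,0.005],"rot": [0,0,-0.4289],"grip": 0},{"delta_pos": [0.2735,-0.2944,0.005],"rot": [0,0,-0.4289],"grip": 0},{"delta_pos": [0.2735,-0.2944,0.005],"rot": [0,0,-0.4289],"grip": 0},{"delta_pos": [0.2735,-0.2944,0.005],"rot": [0,0,-0.4289],"grip": 0},{"delta_pos": [0.2735,-0.2944,0.005],"rot": [0,0,-0.4289],"grip": 0},{"delta_pos": [0.2735,-0.2944,0.005],"rot": [0,0,-0.4289],"grip": 0}])

```text
time: 29.5
ee_pos: [490.2, 402.1, 258.7]
tcp_rot: [0.773, 0.634, 0.0, -0.0]
ft_force: [-0.8, -0.5, 0.1]
opening: 1.002
grasp_force: 0.0
```

arm_command(increments=[{"delta_pos": [0,0,0],"rot": [0,0,0],"grip": 0},{"delta_pos": [0,0,0],"rot": [0,0,0],"grip": 0}])

```text
time: 29.75
ee_pos: [490.2, 399.8, 259.7]
tcp_rot: [0.774, 0.633, 0.0, -0.0]
ft_force: [-0.5, -0.4, -0.3]
opening: 1.0
grasp_force: 0.0
```

```bash
python3 setst.py 490.3,401.3,260,78.6; python3 go.py; python3 - <<'E'
from h import *
c=calibration('wrist');a=camera('wrist').astype(int)
cv2.imwrite('pics/s3.png',a[:,:,::-1].astype(np.uint8))
R=Rn.from_euler('z',np.radians(78.6)).as_matrix()
for X in [(12,12),(12,-12),(-12,-12),(-12,12)]: print(proj(c,R@np.array([X[0],X[1],155.])+[490.3,401.5,0]).round(1))
u,v=proj(c,[490.3,401.5,155]).astype(int);print(u,v)
for r in range(v-20,v+24,4): print(r,a[r,u-30:u+32:2,0].tolist())
E
```

```text
meas-cmd [-0.1 -1.5 -0.3] drot [-0.   0.   0.1] t 29.8 F [-0.5 -0.4 -0.3] M [0.03 0.05 0.03] op 1.0 gf 0.0
[242.7 177.1]
[268.1 177. ]
[267.9 201.1]
[243.1 201.2]
255 189
169 [157, 157, 157, 156, 156, 145, 84, 27, 22, 20, 31, 39, 39, 41, 40, 41, 42, 42, 41, 39, 40, 37, 33, 26, 35, 93, 115, 115, 111, 111, 111]
173 [157, 157, 158, 159, 159, 144, 72, 24, 22, 21, 34, 38, 40, 41, 42, 44, 42, 41, 39, 40, 40, 36, 35, 35, 36, 69, 113, 119, 119, 114, 113]
177 [153, 157, 156, 157, 164, 161, 92, 31, 23, 29, 43, 47, 48, 50, 51, 53, 52, 53, 49, 45, 46, 39, 32, 34, 37, 71, 116, 121, 120, 119, 110]
181 [159, 154, 162, 168, 171, 170, 134, 62, 47, 44, 48, 52, 52, 53, 52, 52, 55, 56, 55, 54, 53, 45, 34, 33, 41, 97, 118, 118, 118, 117, 116]
185 [159, 159, 173, 177, 177, 176, 172, 131, 63, 50, 48, 57, 80, 79, 60, 51, 51, 52, 54, 56, 54, 49, 35, 37, 84, 111, 113, 112, 114, 136, 167]
189 [158, 158, 160, 174, 177, 177, 176, 176, 164, 113, 57, 59, 69, 67, 65, 65, 65, 65, 66, 65, 62, 57, 68, 98, 100, 105, 109, 123, 147, 165, 168]
193 [166, 166, 161, 168, 176, 177, 178, 178, 179, 157, 83, 65, 68, 67, 67, 68, 64, 63, 64, 65, 63, 67, 99, 114, 112, 108, 143, 160, 149, 122, 110]
197 [165, 165, 164, 159, 161, 173, 176, 177, 172, 139, 76, 62, 63, 62, 65, 66, 67, 66, 65, 64, 64, 73, 107, 114, 111, 109, 108, 109, 111, 109, 111]
201 [167, 166, 162, 162, 160, 159, 170, 161, 128, 113, 112, 111, 110, 106, 110, 111, 116, 116, 112, 111, 109, 109, 110, 112, 112, 112, 112, 113, 112, 111, 112]
205 [167, 163, 164, 164, 165, 164, 147, 117, 109, 109, 108, 107, 108, 105, 106, 107, 106, 106, 106, 105, 105, 103, 103, 100, 99, 100, 100, 101, 102, 103, 105]
209 [168, 162, 155, 157, 156, 153, 148, 133, 127, 104, 94, 95, 96, 98, 99, 96, 94, 97, 100, 97, 96, 98, 97, 96, 97, 100, 99, 99, 95, 96, 97]
```

arm_command(increments=[{"delta_pos": [0,0,0.04],"rot": [0,0,0],"grip": 0},{"delta_pos": [0,0,0.08],"rot": [0,0,0],"grip": 0},{"delta_pos": [0,0,0.12],"rot": [0,0,0],"grip": 0},{"delta_pos": [0,0,0.1456],"rot": [0,0,0],"grip": 0},{"delta_pos": [0,0,0.1456],"rot": [0,0,0],"grip": 0},{"delta_pos": [0,0,0.1456],"rot": [0,0,0],"grip": 0},{"delta_pos": [0,0,0.1456],"rot": [0,0,0],"grip": 1},{"delta_pos": [0,0,0.1456],"rot": [0,0,0],"grip": 1}])

```text
time: 30.8
ee_pos: [490.5, 401.9, 115.3]
tcp_rot: [0.774, 0.633, 0.002, -0.0]
ft_force: [0.7, 0.5, -0.8]
opening: 0.602
grasp_force: 0.0
```

arm_command(increments=[{"delta_pos": [0,0,0],"rot": [0,0,0],"grip": 1},{"delta_pos": [0,0,0],"rot": [0,0,0],"grip": 1},{"delta_pos": [0,0,0],"rot": [0,0,0],"grip": 1},{"delta_pos": [0,0,0],"rot": [0,0,0],"grip": 1}])

```text
time: 31.3
ee_pos: [490.2, 401.7, 114.6]
tcp_rot: [0.774, 0.633, 0.001, -0.0]
ft_force: [-0.4, -1.1, 6.0]
opening: 0.269
grasp_force: 58.9
```

```bash
python3 q.py; python3 setst.py 490.3,401.3,114.4,78.6; python3 go.py 490.3,401.3,250,78.6;python3 go.py 581,150.1,215,76
```

```text
31.3 [490.2 401.7 114.6] F [-0.4 -1.1  6. ] M [-0.16  0.26  0.01] th 78.6 op 0.269 gf 58.9 j6 0.87
meas-cmd [-0.1  0.4  0.2] drot [-0.   0.1 -0. ] t 31.3 F [-0.4 -1.1  6. ] M [-0.16  0.26  0.01] op 0.269 gf 58.9
delta_pos [0.0, 0.0, -0.1356] rot [0.0, 0.0, 0.0] rows>= 3.0
meas-cmd [-1.000e-01  4.000e-01 -1.354e+02] drot [-0.   0.1 -0. ] t 31.3 F [-0.4 -1.1  6. ] M [-0.16  0.26  0.01] op 0.269 gf 58.9
delta_pos [-0.2283, 0.1386, 0.035] rot [0.0, 0.0, 0.0289] rows>= 5.0
```

arm_command(increments=[{"delta_pos": [0,0,-0.03],"rot": [0,0,0],"grip": 1},{"delta_pos": [0,0,-0.07],"rot": [0,0,0],"grip": 1},{"delta_pos": [0,0,-0.11],"rot": [0,0,0],"grip": 1},{"delta_pos": [0,0,-0.1356],"rot": [0,0,0],"grip": 1},{"delta_pos": [0,0,-0.1356],"rot": [0,0,0],"grip": 1},{"delta_pos": [0,0,-0.1356],"rot": [0,0,0],"grip": 1}])

```text
time: 32.05
ee_pos: [489.2, 400.9, 248.1]
tcp_rot: [0.774, 0.633, -0.001, -0.0]
ft_force: [-0.8, -0.3, -2.0]
opening: 0.27
grasp_force: 59.1
```

arm_command(increments=[{"delta_pos": [-0.05,0.03,0],"rot": [0,0,0],"grip": 1},{"delta_pos": [-0.09,0.055,0],"rot": [0,0,0],"grip": 1},{"delta_pos": [-0.13,0.08,0],"rot": [0,0,0],"grip": 1},{"delta_pos": [-0.17,0.105,0.01],"rot": [0,0,0],"grip": 1},{"delta_pos": [-0.21,0.127,0.02],"rot": [0,0,0.0289],"grip": 1},{"delta_pos": [-0.2283,0.1386,0.03],"rot": [0,0,0.0289],"grip": 1},{"delta_pos": [-0.2283,0.1386,0.035],"rot": [0,0,0.0289],"grip": 1},{"delta_pos": [-0.2283,0.1386,0.035],"rot": [0,0,0.0289],"grip": 1}])

```text
time: 33.05
ee_pos: [579.9, 151.0, 213.3]
tcp_rot: [0.788, 0.616, -0.0, -0.001]
ft_force: [0.3, 0.2, -0.7]
opening: 0.271
grasp_force: 59.2
```

arm_command(increments=[{"delta_pos": [0,0,0.01],"rot": [0,0,0],"grip": 1},{"delta_pos": [0,0,0.012],"rot": [0,0,0],"grip": 1},{"delta_pos": [0,0,0.012],"rot": [0,0,0],"grip": 1},{"delta_pos": [0,0,0.012],"rot": [0,0,0],"grip": 1}])

```text
time: 33.55
ee_pos: [580.8, 150.5, 202.7]
tcp_rot: [0.788, 0.616, 0.001, -0.0]
ft_force: [0.5, 0.1, -0.9]
opening: 0.27
grasp_force: 59.2
```

```bash
python3 setst.py 581,150.1,203,76; python3 go.py; python3 - <<'E'
from h import *
im=np.mean([camera('wrist').astype(float).mean(2) for _ in range(6)],0)
cv2.imwrite('pics/h5.png',im)
c=calibration('wrist');o=get_obs();R=Rn.from_quat(o['tcp_rot'])
print('tip',proj(c,R.apply([0,0,104.5])+o['ee_pos']),'slot',proj(c,[580.3,150.4,94]))
np.set_printoptions(linewidth=220)
print('cols',list(range(232,282,2)))
for r in range(176,202): print(r,im[r,232:282:2].round().astype(int))
E
```

```text
meas-cmd [-0.2  0.4 -0.3] drot [-0.   0.1 -0. ] t 33.5 F [ 0.5  0.1 -0.9] M [-0.03 -0.03  0.01] op 0.27 gf 59.2
tip [255.77202613 190.90493026] slot [255.20210446 189.78908631]
cols [232, 234, 236, 238, 240, 242, 244, 246, 248, 250, 252, 254, 256, 258, 260, 262, 264, 266, 268, 270, 272, 274, 276, 278, 280]
176 [ 65  38  40  69 100 104 104 104 104 104 103 104 104 104 105 104 104 104 104 103  86  67  42  48  75]
177 [ 61  37  59  79 101 104 104 104 104 103 104 104 104 104 105 104 104 104 104 104  91  78  50  50  84]
178 [ 56  40  71  87 101 104 103 104 104 104 104 104 104 104 104 104 104 104 104 104  95  86  61  49  86]
179 [ 53  46  80  91 102 104 104 103 103 103 104 104 104 104 105 104 104 104 104 104 101  97  72  46  82]
180 [ 50  51  89  97 103 104 103 104 104 104 104 103 103 104 104 104 104 104 104 104 103 102  77  44  79]
181 [ 45  54  95 101 103 104 104 104 104 104 104 104 103 104 104 104 104 104 104 104 103 103  79  43  77]
182 [ 42  55  97 103 104 104 104 104 104 104 104 104 104 104 104 104 104 104 104 104 104 103  79  42  75]
183 [ 40  54  97 103 103 104 104 104 104 104 104 1
[... 1106 characters left out ...]
5  59  72  81  90 113 119 119 119  94  72  87]
196 [ 89  72  86 102 103 102  96  80  69  61  47  43  38  32  37  52  67  82 108 117 119 118  95  77  84]
197 [ 90  81  88 102 101  95  79  52  39  33  25  22  21  20  21  28  42  60  90 105 113 114  96  81  83]
198 [90 86 91 98 92 75 50 28 22 21 19 19 20 21 21 20 21 32 57 76 93 97 92 82 82]
199 [90 90 90 85 69 46 27 26 27 25 25 24 26 26 25 23 21 20 27 40 58 68 81 82 83]
200 [91 89 78 57 40 24 23 31 34 29 27 26 27 27 27 26 24 22 19 21 27 42 71 81 85]
201 [92 80 56 30 21 22 25 30 30 26 25 24 23 24 24 24 24 24 22 19 18 28 58 77 92][ WARN:0@2.946] global loadsave.cpp:1063 imwrite_ Unsupported depth image for selected encoder is fallbacked to CV_8U.
```

arm_command(increments=[{"delta_pos": [0,0,0.003],"rot": [0,0,0],"grip": 1},{"delta_pos": [0,0,0.006],"rot": [0,0,0],"grip": 1},{"delta_pos": [0,0,0.006],"rot": [0,0,0],"grip": 1}])

```text
time: 34.22
ee_pos: [580.4, 150.2, 196.0]
tcp_rot: [0.788, 0.616, 0.0, -0.001]
ft_force: [0.7, -0.2, -1.4]
opening: 0.275
grasp_force: 59.2
```

arm_command(increments=[{"delta_pos": [0,0,0.0015],"rot": [0,0,0],"grip": 1},{"delta_pos": [0,0,0.003],"rot": [0,0,0],"grip": 1},{"delta_pos": [0,0,0.003],"rot": [0,0,0],"grip": 1}])

```text
time: 34.6
ee_pos: [580.6, 150.3, 193.3]
tcp_rot: [0.788, 0.616, 0.0, -0.0]
ft_force: [-0.3, -0.3, -0.4]
opening: 0.273
grasp_force: 59.2
```

arm_command(increments=[{"delta_pos": [0,0,0.0015],"rot": [0,0,0],"grip": 1},{"delta_pos": [0,0,0.003],"rot": [0,0,0],"grip": 1},{"delta_pos": [0,0,0.003],"rot": [0,0,0],"grip": 1}])

```text
time: 34.98
ee_pos: [580.6, 150.2, 190.3]
tcp_rot: [0.788, 0.616, 0.0, -0.0]
ft_force: [0.8, 0.7, -1.1]
opening: 0.274
grasp_force: 59.2
```

```bash
python3 q.py
```

```text
35.0 [580.6 150.2 190.3] F [ 0.8  0.7 -1.1] M [ 0.02 -0.02  0.05] th 76.0 op 0.274 gf 59.2 j6 0.48
```

arm_command(increments=[{"delta_pos": [0,0,0],"rot": [0,0,-0.1],"grip": 1},{"delta_pos": [0,0,0],"rot": [0,0,-0.2],"grip": 1},{"delta_pos": [0,0,0],"rot": [0,0,-0.3],"grip": 1},{"delta_pos": [0,0,0],"rot": [0,0,-0.4],"grip": 1},{"delta_pos": [0,0,0],"rot": [0,0,-0.5],"grip": 1},{"delta_pos": [0,0,0],"rot": [0,0,-0.6],"grip": 1},{"delta_pos": [0,0,0],"rot": [0,0,-0.7],"grip": 1},{"delta_pos": [0,0,0],"rot": [0,0,-0.8],"grip": 1}])

```text
time: 35.98
ee_pos: [580.7, 150.4, 190.5]
tcp_rot: [0.273, 0.962, 0.001, 0.0]
ft_force: [0.4, 1.0, -2.0]
opening: 0.276
grasp_force: 59.2
```

```bash
python3 q.py
```

```text
36.0 [580.7 150.4 190.5] F [ 0.4  1.  -2. ] M [ 0.21 -0.03 -0.11] th 148.3 op 0.276 gf 59.2 j6 -0.79
```

arm_command(increments=[{"delta_pos": [0,0,0],"rot": [0,0,-0.08],"grip": 1},{"delta_pos": [0,0,0],"rot": [0,0,-0.16],"grip": 1},{"delta_pos": [0,0,0],"rot": [0,0,-0.24],"grip": 1},{"delta_pos": [0,0,0],"rot": [0,0,-0.27],"grip": 1}])

```text
time: 36.48
ee_pos: [580.7, 150.5, 190.5]
tcp_rot: [0.066, 0.998, 0.001, 0.0]
ft_force: [-0.2, 0.8, -1.9]
opening: 0.278
grasp_force: 59.2
```

```bash
python3 q.py
```

```text
36.5 [580.7 150.5 190.5] F [-0.2  0.8 -1.9] M [ 0.21  0.02 -0.07] th 172.4 op 0.278 gf 59.2 j6 -1.21
```

arm_command(increments=[{"delta_pos": [0,0,0],"rot": [0,0,-0.04],"grip": 1},{"delta_pos": [0,0,0],"rot": [0,0,-0.07],"grip": 1}])

```text
time: 36.72
ee_pos: [580.7, 150.5, 190.5]
tcp_rot: [0.012, 1.0, 0.001, 0.0]
ft_force: [0.7, 0.3, -0.9]
opening: 0.276
grasp_force: 59.2
```

```bash
python3 q.py
```

```text
36.7 [580.7 150.5 190.5] F [ 0.7  0.3 -0.9] M [ 0.21 -0.07 -0.07] th 178.7 op 0.276 gf 59.2 j6 -1.32
```

arm_command(increments=[{"delta_pos": [0,0,0],"rot": [0,0,-0.03],"grip": 1},{"delta_pos": [0,0,0],"rot": [0,0,-0.03],"grip": 1}])

```text
time: 36.98
ee_pos: [580.7, 150.5, 190.5]
tcp_rot: [-0.011, 1.0, 0.001, 0.0]
ft_force: [-0.0, 1.7, -1.7]
opening: 0.273
grasp_force: 59.2
```

```bash
python3 q.py
```

```text
37.0 [580.7 150.5 190.5] F [-0.   1.7 -1.7] M [ 0.24 -0.01 -0.15] th -178.7 op 0.273 gf 59.2 j6 -1.36
```

arm_command(increments=[{"delta_pos": [0,0,0],"rot": [0,0,-0.03],"grip": 1},{"delta_pos": [0,0,0],"rot": [0,0,-0.03],"grip": 1}])

```text
time: 37.22
ee_pos: [580.7, 150.4, 190.5]
tcp_rot: [-0.034, 0.999, 0.001, 0.0]
ft_force: [0.8, 0.9, -1.8]
opening: 0.275
grasp_force: 59.2
```

```bash
python3 q.py
```

```text
37.2 [580.7 150.4 190.5] F [ 0.8  0.9 -1.8] M [ 0.36 -0.06 -0.35] th -176.1 op 0.275 gf 59.2 j6 -1.41
```

arm_command(increments=[{"delta_pos": [0,0,0],"rot": [0,0,-0.03],"grip": 1},{"delta_pos": [0,0,0],"rot": [0,0,-0.045],"grip": 1},{"delta_pos": [0,0,0],"rot": [0,0,-0.045],"grip": 1}])

```text
time: 37.6
ee_pos: [580.7, 150.4, 190.5]
tcp_rot: [-0.069, 0.998, 0.001, 0.0]
ft_force: [-0.3, 1.3, -2.4]
opening: 0.27
grasp_force: 59.4
```

```bash
python3 q.py; T=$((1)); python3 setst.py 581,150.1,191,188; python3 go.py 581,150.1,191,170; python3 go.py 581,150.1,252,170; python3 go.py 490.3,401.3,240,95;python3 go.py 490.3,401.3,240,78.6
```

```text
37.6 [580.7 150.4 190.5] F [-0.3  1.3 -2.4] M [ 0.47 -0.09 -0.8 ] th -172.0 op 0.27 gf 59.4 j6 -1.48
meas-cmd [-0.3  0.3 -0.5] drot [-0.1 -0.   0. ] t 37.6 F [-0.3  1.3 -2.4] M [ 0.47 -0.09 -0.8 ] op 0.27 gf 59.4
delta_pos [0.0, 0.0, 0.0] rot [0.0, 0.0, 0.2] rows>= 2.0
meas-cmd [-0.3  0.3 -0.5] drot [ -0.1  -0.  -18. ] t 37.6 F [-0.3  1.3 -2.4] M [ 0.47 -0.09 -0.8 ] op 0.27 gf 59.4
delta_pos [0.0, 0.0, -0.061] rot [0.0, 0.0, 0.0] rows>= 1.0
meas-cmd [ -0.3   0.3 -61.5] drot [ -0.1  -0.  -18. ] t 37.6 F [-0.3  1.3 -2.4] M [ 0.47 -0.09 -0.8 ] op 0.27 gf 59.4
delta_pos [0.1329, 0.2316, 0.012] rot [0.0, 0.0, 0.8333] rows>= 8.0
meas-cmd [  90.4 -250.9  -49.5] drot [ -0.1   0.  -93. ] t 37.6 F [-0.3  1.3 -2.4] M [ 0.47 -0.09 -0.8 ] op 0.27 gf 59.4
delta_pos [0.0, 0.0, 0.0] rot [0.0, 0.0, 0.1823] rows>= 2.0
```

Mz is -0.8 N m, so the selector is at the run stop. I'll back off inside the play, lift, and return the driver.

arm_command(increments=[{"delta_pos": [0,0,0],"rot": [0,0,0.1],"grip": 1},{"delta_pos": [0,0,0],"rot": [0,0,0.2],"grip": 1},{"delta_pos": [0,0,0],"rot": [0,0,0.2],"grip": 1},{"delta_pos": [0,0,-0.005],"rot": [0,0,0.2],"grip": 1},{"delta_pos": [0,0,-0.02],"rot": [0,0,0.2],"grip": 1},{"delta_pos": [0,0,-0.061],"rot": [0,0,0.2],"grip": 1},{"delta_pos": [0,0,-0.061],"rot": [0,0,0.2],"grip": 1}])

```text
time: 38.48
ee_pos: [583.1, 150.7, 256.0]
tcp_rot: [0.086, 0.996, 0.002, 0.004]
ft_force: [-0.2, 0.9, -1.3]
opening: 0.27
grasp_force: 59.5
```

arm_command(increments=[{"delta_pos": [0.02,0.03,0],"rot": [0,0,0.1],"grip": 1},{"delta_pos": [0.04,0.07,0],"rot": [0,0,0.2],"grip": 1},{"delta_pos": [0.06,0.105,0],"rot": [0,0,0.31],"grip": 1},{"delta_pos": [0.08,0.14,0],"rot": [0,0,0.42],"grip": 1},{"delta_pos": [0.1,0.175,0],"rot": [0,0,0.53],"grip": 1},{"delta_pos": [0.12,0.21,0.006],"rot": [0,0,0.64],"grip": 1},{"delta_pos": [0.1329,0.2316,0.012],"rot": [0,0,0.75],"grip": 1},{"delta_pos": [0.1329,0.2316,0.012],"rot": [0,0,0.8333],"grip": 1}])

```text
time: 39.48
ee_pos: [488.4, 402.8, 238.9]
tcp_rot: [0.676, 0.737, -0.0, -0.0]
ft_force: [0.3, 0.1, -0.8]
opening: 0.275
grasp_force: 59.3
```

arm_command(increments=[{"delta_pos": [0,0,0],"rot": [0,0,0.09],"grip": 1},{"delta_pos": [0,0,0],"rot": [0,0,0.1823],"grip": 1},{"delta_pos": [0,0,0],"rot": [0,0,0.1823],"grip": 1},{"delta_pos": [0,0,0],"rot": [0,0,0.1823],"grip": 1},{"delta_pos": [0,0,0],"rot": [0,0,0.1823],"grip": 1}])

```text
time: 40.1
ee_pos: [489.8, 401.2, 239.7]
tcp_rot: [0.773, 0.634, 0.001, -0.0]
ft_force: [0.2, -0.7, -1.1]
opening: 0.272
grasp_force: 59.3
```

```bash
python3 q.py; python3 - <<'E'
from h import *
np.set_printoptions(linewidth=220)
a=camera('wrist').astype(int);c=calibration('wrist');o=get_obs();R=Rn.from_quat(o['tcp_rot'])
print('tip',proj(c,R.apply([0,0,104.5])+o['ee_pos']))
for r in range(182,204,2): print(r,a[r,230:284:2,2])
E
```

```text
40.1 [489.8 401.2 239.7] F [ 0.2 -0.7 -1.1] M [-0.   -0.02  0.02] th 78.7 op 0.272 gf 59.3 j6 0.86
tip [255.77427825 190.90815936]
182 [62 63 63 62 57 43 28 27 28 29 28 31 29 32 27 28 28 30 29 29 36 47 46 47 46 46 47]
184 [62 63 63 62 62 51 31 29 27 28 28 28 29 31 28 29 29 28 28 26 32 42 47 46 46 47 47]
186 [62 63 64 63 63 59 41 26 27 29 27 29 30 28 29 28 29 31 27 29 31 40 47 46 46 46 46]
188 [66 69 69 68 68 65 54 34 40 45 48 47 48 49 45 46 46 47 42 33 38 40 43 45 46 48 46]
190 [72 73 72 72 72 70 63 46 69 80 82 82 82 82 81 79 81 82 72 48 44 42 42 44 45 47 45]
192 [74 74 73 74 72 72 70 61 78 87 87 87 87 87 87 85 85 85 80 50 43 41 41 42 47 46 45]
194 [74 73 74 73 72 73 73 72 90 96 91 85 83 80 76 77 85 87 83 54 42 40 37 39 48 53 52]
196 [88 74 73 73 71 72 72 66 74 68 59 51 48 42 34 40 55 71 75 53 40 41 37 39 50 65 63]
198 [117  76  75  72  72  67  53  32  23  23  21  22  22  23  24  21  19  24  30  30  27  34  38  39  49  64  69]
200 [141  82  70  64  51  36  23  23  29  30  29  30  28  32  29  32  30  27  24  24  20  19  29  38  48  69  88]
202 [158 103  52  30  30  36  32  28  27  27  26  24  25  27  27  25  26  27  28  29  27  24  22  29  70  96 106]
```

arm_command(increments=[{"delta_pos": [0,0,0.03],"rot": [0,0,0],"grip": 1},{"delta_pos": [0,0,0.06],"rot": [0,0,0],"grip": 1},{"delta_pos": [0,0,0.09],"rot": [0,0,0],"grip": 1},{"delta_pos": [0,0,0.112],"rot": [0,0,0],"grip": 1},{"delta_pos": [0,0,0.122],"rot": [0,0,0],"grip": 1},{"delta_pos": [0,0,0.122],"rot": [0,0,0],"grip": 1}])

```text
time: 40.9
ee_pos: [489.7, 401.3, 117.4]
tcp_rot: [0.773, 0.634, 0.0, -0.0]
ft_force: [-0.6, -0.3, -1.6]
opening: 0.277
grasp_force: 59.4
```

arm_command(increments=[{"delta_pos": [0,0,0.0025],"rot": [0,0,0],"grip": 1},{"delta_pos": [0,0,0.0025],"rot": [0,0,0],"grip": 1},{"delta_pos": [0,0,0.0025],"rot": [0,0,0],"grip": 0.5},{"delta_pos": [0,0,0.0025],"rot": [0,0,0],"grip": 0},{"delta_pos": [0,0,0.0025],"rot": [0,0,0],"grip": 0},{"delta_pos": [0,0,0.0025],"rot": [0,0,0],"grip": 0},{"delta_pos": [0,0,0.0025],"rot": [0,0,0],"grip": 0},{"delta_pos": [0,0,0.0025],"rot": [0,0,0],"grip": 0}])

```text
time: 41.9
ee_pos: [489.9, 401.4, 115.2]
tcp_rot: [0.774, 0.634, 0.001, -0.0]
ft_force: [-0.2, -0.2, -0.6]
opening: 1.003
grasp_force: 0.0
```

arm_command(increments=[{"delta_pos": [0,0,-0.04],"rot": [0,0,0],"grip": 0},{"delta_pos": [0,0,-0.08],"rot": [0,0,0],"grip": 0},{"delta_pos": [0,0,-0.13],"rot": [0,0,0],"grip": 0},{"delta_pos": [0.08,-0.1,-0.15],"rot": [0,0,0],"grip": 0},{"delta_pos": [0.16,-0.15,-0.15],"rot": [0,0,0],"grip": 0},{"delta_pos": [0.17,-0.2,-0.15],"rot": [0,0,0],"grip": 0},{"delta_pos": [0.17,-0.2,-0.15],"rot": [0,0,0],"grip": 0}])

```text
time: 42.78
ee_pos: [335.6, 597.7, 264.9]
tcp_rot: [0.774, 0.634, 0.001, -0.0]
ft_force: [-0.2, 0.7, -0.2]
opening: 1.001
grasp_force: 0.0
```

```bash
python3 q.py
```

```text
42.8 [335.6 597.7 264.9] F [-0.2  0.7 -0.2] M [ 0.03 -0.09  0.01] th 78.6 op 1.001 gf 0.0 j6 1.24
```

```bash
python3 - <<'E'
from h import *
a=camera('top')[:,:,::-1];f=lambda i,s:cv2.resize(i,None,fx=s,fy=s,interpolation=cv2.INTER_CUBIC)
p=np.zeros((600,800,3),np.uint8);A=f(a[105:270,90:445],2.25);p[:A.shape[0],:A.shape[1]]=A
for k,(x,y) in enumerate([(98,180),(355,190),(180,150),(300,165)]):
    B=f(a[y:y+50,x:x+49],4); p[375:575,k*200:k*200+196]=B
cv2.imwrite('pics/fin.png',p)
E
```

```text
(no output)
```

View pics/fin.png

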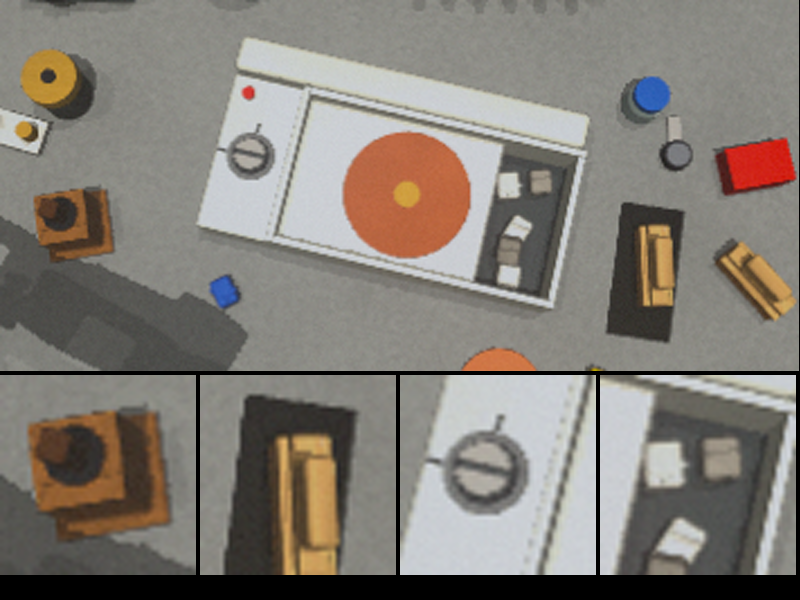

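The final view shows the screwdriver in its stand (62,212), the brush upright on the mat (657,265) and the slot back along the machine (250,155). All five offcuts are in the trough and the other things have not moved. I'll hand in the job.

```bash
python3 -c "
from plant import job_done;print(job_done())"
```

```text
the job is handed in; nothing more can be done
None
```

The job is done and handed in at about 43 s: I turned the selector to isolated, swept all five offcuts into the trough, set the brush back on its mat, turned the selector fully back to run, and stood the screwdriver in its stand.

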